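# Set up the medicine box: prop its mirror lid and file the pill boxes

## Task

Get the white medicine box ready for someone seated: swing its mirrored lid up, flip up the steel stay that lies in the back of the box, and let the lid come down to rest on it. Then file every purple pill box that stands on the shelf between the grey dividers in the box, one to a gap, pushed right down to the floor and upright with the grip tab on top. Do not knock over anything else on the shelf.

Things in the scene. Friction and masses are not known exactly. Their poses are not given: they have to be found in the camera images.
- box: White medicine box fixed to the shelf, 220 (x) x 270 (y) x 85 mm high, walls and floor 6. Origin: centre of its underside; x points away from the robot to the hinge, z up. Front compartment: x -104 to +4 mm, centre x -51, floor 6 mm up, holds the dividers; nothing belongs outside the first and last divider. Behind it a low deck, x +4 to +104, top 40 mm up, under the stay.
- lid (a joint): Lid angle, rad: 0 closed, 1.66 fully open, leaning back a little past upright. Wooden lid 220 x 270 x 8 mm, 400 g, mirror on its underside, hinged at the box's rear top edge. Free hinge: below about 1.5 it falls shut unless held or propped; beyond about 1.6 it leans back by itself. Resting on the raised stay it reads about 1.165.
- lid_hinge (a point): Middle of the lid's hinge line, on the rear top edge of the box (box frame x 110, y 0, z 85 mm); the line runs along the box's y.
- lid_bar (a point): Middle of the lid's handle: a round steel bar 10 mm thick, 110 mm long along the box's y, on posts at its ends; its axis is 50 mm above the lid's underside (42 above its upper face) and 205 mm from the hinge line. Closed: box frame x -95, z 135 mm. Moves on an arc about the hinge; with the lid up it is on the rear face. It can turn between the fingers.
- stay (a joint): Stay angle, rad: 0 lying level along the box's +y under the lid, 1.57 upright, 1.65 at its stop, leaning a little to -y. Hinge about the box's x with slight friction: it stays where it is left from about 1 rad up, but drops from lower.
- stay_pivot (a point): Hinge of the stay, box frame x 35, y -105, z 74 mm.
- stay_tip (a point): Free end of the stay: a round steel rod 12 mm thick and 170 mm long from the pivot. Lying, 28 mm of free room is under it, down to the deck. The lid's underside comes to rest on this end.
- div0_top (a point): Middle of the ridge of sliding divider 0, counted from the box's -y side: a grey tent-shaped bar along the box's x, 100 mm long, 16 thick at its foot, 4 at the ridge, 38 high above the floor. Slides along y (0 and 3 by 20 mm, 1 and 2 by 9 mm either way) with 0.5 N friction. Axes as the box's. Feet of neighbours start 30 to 38 mm apart; a pill box spreads them to 40.
- div1_top (a point): Middle of the ridge of sliding divider 1, counted from the box's -y side: a grey tent-shaped bar along the box's x, 100 mm long, 16 thick at its foot, 4 at the ridge, 38 high above the floor. Slides along y (0 and 3 by 20 mm, 1 and 2 by 9 mm either way) with 0.5 N friction. Axes as the box's. Feet of neighbours start 30 to 38 mm apart; a pill box spreads them to 40.
- div2_top (a point): Middle of the ridge of sliding divider 2, counted from the box's -y side: a grey tent-shaped bar along the box's x, 100 mm long, 16 thick at its foot, 4 at the ridge, 38 high above the floor. Slides along y (0 and 3 by 20 mm, 1 and 2 by 9 mm either way) with 0.5 N friction. Axes as the box's. Feet of neighbours start 30 to 38 mm apart; a pill box spreads them to 40.
- div3_top (a point): Middle of the ridge of sliding divider 3, counted from the box's -y side: a grey tent-shaped bar along the box's x, 100 mm long, 16 thick at its foot, 4 at the ridge, 38 high above the floor. Slides along y (0 and 3 by 20 mm, 1 and 2 by 9 mm either way) with 0.5 N friction. Axes as the box's. Feet of neighbours start 30 to 38 mm apart; a pill box spreads them to 40.
- pillA: Purple plastic pill box, standing upright: body 90 (its x) x 40 (its y, thickness) x 42 high with lower long edges rounded at 6.5 mm, and on top, centred, a flat grip tab 50 (x) x 12 (y) reaching from 42 to 74 mm height. 160 g (varies). Origin: centre of the underside, z up. May be absent.
- pillB: Purple plastic pill box, standing upright: body 90 (its x) x 40 (its y, thickness) x 42 high with lower long edges rounded at 6.5 mm, and on top, centred, a flat grip tab 50 (x) x 12 (y) reaching from 42 to 74 mm height. 160 g (varies). Origin: centre of the underside, z up. May be absent.
- pillC: Purple plastic pill box, standing upright: body 90 (its x) x 40 (its y, thickness) x 42 high with lower long edges rounded at 6.5 mm, and on top, centred, a flat grip tab 50 (x) x 12 (y) reaching from 42 to 74 mm height. 160 g (varies). Origin: centre of the underside, z up. May be absent.
- pillD: Purple plastic pill box, standing upright: body 90 (its x) x 40 (its y, thickness) x 42 high with lower long edges rounded at 6.5 mm, and on top, centred, a flat grip tab 50 (x) x 12 (y) reaching from 42 to 74 mm height. 160 g (varies). Origin: centre of the underside, z up. May be absent.
- cup: Frosted cup, 74 mm across, 100 high, bystander. Origin: centre of its underside, as for all bystanders.
- stand: Beige ceramic toothbrush stand, round, 88 mm across, 100 high, bystander.
- soap: White soap bottle, 64 mm across, 160 high, bystander.
- creamjar: Amber jar, 72 mm across, 60 high, bystander.
Not all that is in view belongs to the job. What is shaped like the pillB but black is not meant.

How it is judged:
By the outcome, as a careful person would: the job done as asked, in the order asked, and still so for the second after the job is handed in, with the robot touching nothing.
Of pillA, pillB, pillC, pillD only 2 to 3 are there at a start; the rules pass over those that are not, and their reading is None.
At some moment in a run one of pillA, pillB, pillC, pillD may be knocked a few centimetres aside while the robot is not near it.
It also fails if it takes over 210 s, if anything falls off the work surface, if the arm or the gripper's body presses on something with over 40 N, if the wrist force passes 120 N, or if a joint passes its speed limit or range.

## Robot

A 6-joint arm with a two-finger parallel gripper is mounted at the origin on the work surface. World frame = base frame: x ahead of the robot, y to its left, z up, the work surface at z = 0. Lengths are in mm, angles in degrees, forces in N, time in s.
With the tool pointing down it reaches from about 300 to 850 mm from the base axis. Payload 4.2 kg.
Tool frame: the origin (TCP) lies midway between the tips of the shut fingers; the grasp point (between the pads) lies 19 mm behind it (env.grip_point_offset is the distance from the TCP to the grasp point, in mm); z points along the fingers, x is the direction in which the jaws open and shut, and the axes are right-handed (so a half turn about z gives the same grasp; the last joint's range is limited). The gripper opens to 91 mm and grips with 3 to 60 N. Pads are 32 mm wide; open, the fingers measure 118 mm over their backs; the gripper's body (76 mm by 178 mm) begins 60 mm behind the grasp point.
Start: joints at [64.229, 18.312, 89.639, -0, 72.044, -1.146], TCP at [239.6, 522.719, 213.976] pointing down, gripper open.
Joint ranges: [-177.97, 177.97], [-48.28, 115.42], [12.27, 149.76], [-77.06, 257.06], [2.81, 150.46], [-146.56, 146.56]. Speed limits (degrees/s): [147.25, 147.25, 180, 180, 180, 180].

## Interface

Orientations are given as [roll, pitch, yaw] about the fixed x, y, z axes, in that order (R = Rz(yaw) Ry(pitch) Rx(roll)).
In Python, from workcell import env gives the robot as it stands.
- The arm moves only by the shell command python3 -m pendant 'ROWS' [FORCE]. ROWS is JSON, a list of rows, each an object with "xyz": the shift along the tool's x, y, z in m, a list of three; "roll": the turn about the tool's z in degrees; "jaw": the closure, from 0 (fully open) to 1 (shut). A call has exactly 8 rows; each row is the pose to reach, as a shift and turn from the pose commanded when the call began, along the tool's axes at that moment; what a row does not reach only later rows make up. A row lasts 1/8 s, in which the tool goes at most 62.5 mm and 10.7 degrees, less where a joint would pass 70% of its speed; a pose out of reach is approached as far as the arm can. A call with a gripper value outside its range is refused whole. The fingers move at their own pace and stop on an object; FORCE is the grip in N (left out, the last holds). Time passes only in rows, so rows that repeat a pose let the fingers close, or fill a call up. It gives the time, the measured TCP pose, the force and the opening at its end, in the units of the state.
- env.state(): the state, without advancing time (a new reading comes with each control period).
- env.grab_frame(name): name is "side" or "top" or "wrist"; returns (picture, depth): 420x560x3 uint8, blue, green, red; 420x560 float32, mm along the optical axis (not along the pixel's ray), 0 where there is no reading.
- env.camera_params(name): a dict with "camera_matrix" (3x3 intrinsics, pixels), "D" ([k1, k2, p1, p2, k3] as OpenCV has them; the pictures are not rectified), "cam_to_world" (4x4, takes a point from camera to world coordinates); the wrist camera has in their place "hand_eye" (4x4, takes a point from camera to tool coordinates, whose origin is the TCP and whose axes are the tool frame's). Camera axes: x right, y up, looking along -z (the intrinsics and any distortion apply to the point x, -y, -z); pixel columns grow to the right and rows downward; lengths in mm; the calibration is good to about 2 mm. A picture is of the moment at which its call begins: read the wrist's pose just before it. camera_params takes no time and is no camera call.
- env.job_done(): hands the job in, once; it reports no verdict.
The state is a dict: "time_s": time; "qpos": joint angles; "qvel": joint speeds; "effort": joint torques, N m; "ee_pos": TCP position; "ee_rot": TCP orientation; "force": force on the tool from outside, world axes, zero at the start; "torque": the same for the moment, N m; "gripper_width": finger opening in mm.
Only numpy, scipy, OpenCV 4.12 (cv2) and the standard library are available. Lean on these libraries where they do the work, as an engineer would, in place of code of your own. Each camera call takes 0.05 s, during which the arm holds its last target. There are 200 camera calls.

## Working session

There is one attempt and no reset: what is moved stays moved. The work goes in short steps, Python scripts to look and compute and a shell command to move; the robot and the scene stay as the last step left them, time stands still between calls to the robot, and variables do not carry over. Pictures are saved under pics/ and viewed, about 12 in all and at most 16, crops included, and the job is handed in when it is done.

```bash
ls; mkdir -p pics; cat > h.py <<'E'
import numpy as np, cv2
from workcell import env
from scipy.spatial.transform import Rotation as R
def toolT(s=None):
    s=s or env.state(); T=np.eye(4); T[:3,:3]=R.from_euler('xyz',s['ee_rot'],degrees=True).as_matrix(); T[:3,3]=s['ee_pos']; return T
def grab(n,save=None):
    s=env.state(); im,d=env.grab_frame(n); p=env.camera_params(n)
    T=np.array(p['cam_to_world']) if 'cam_to_world' in p else toolT(s)@np.array(p['hand_eye'])
    if save: cv2.imwrite('pics/'+save+'.png',im)
    return im,d,np.array(p['camera_matrix'],float),np.array(p['D'],float),T
def rays(px,K,D,T):
    u=cv2.undistortPoints(np.array(px,float).reshape(-1,1,2),K,D).reshape(-1,2)
    c=np.c_[u[:,0],-u[:,1],-np.ones(len(u))]
    return T[:3,3],c@T[:3,:3].T   # scale by depth -> point
def on_z(px,z,K,D,T):
    o,r=rays(px,K,D,T); return o+r*((z-o[2])/r[:,2])[:,None]
def cloud(d,K,D,T):
    v,u=np.mgrid[:d.shape[0],:d.shape[1]]
    o,r=rays(np.c_[u.ravel(),v.ravel()],K,D,T); P=o+r*d.reshape(-1,1); P[d.ravel()==0]=np.nan
    return P.reshape(*d.shape,3)
def proj(P,K,D,T):
    c=(np.atleast_2d(P)-T[:3,3])@T[:3,:3]; c=c*[1,-1,-1]
    return cv2.projectPoints(c,np.zeros(3),np.zeros(3),K,D)[0].reshape(-1,2)
E
python3 - <<'E'
from h import *
a=[grab(n)[0] for n in ('top','side')]
cv2.imwrite('pics/a1.png',a[0]);cv2.imwrite('pics/a2.png',a[1])
for n in('top','side','wrist'):
  p=env.camera_params(n);print(n,{k:np.round(v,3).tolist() for k,v in p.items() if not isinstance(v,str)})
print(env.state(),env.grip_point_offset)
E
```

```text
pics
top {'camera_matrix': [[534.89, 0.0, 290.29], [0.0, 534.89, 202.337], [0.0, 0.0, 1.0]], 'D': [-0.143, 0.0, 0.0, 0.0, 0.0], 'cam_to_world': [[-0.019, 0.993, -0.119, 267.638], [-1.0, -0.019, 0.001, 7.736], [-0.001, 0.119, 0.993, 1562.496], [0.0, 0.0, 0.0, 1.0]]}
side {'camera_matrix': [[388.899, 0.0, 280.922], [0.0, 388.899, 204.798], [0.0, 0.0, 1.0]], 'D': [-0.061, 0.0, 0.0, 0.0, 0.0], 'cam_to_world': [[0.933, 0.231, -0.277, 66.346], [-0.361, 0.593, -0.72, -900.043], [-0.002, 0.771, 0.637, 894.924], [0.0, 0.0, 0.0, 1.0]]}
wrist {'camera_matrix': [[327.02, 0.0, 277.252], [0.0, 327.02, 208.057], [0.0, 0.0, 1.0]], 'D': [-0.008, 0.0, 0.0, 0.0, 0.0], 'hand_eye': [[1.0, 0.0, 0.001, -1.242], [0.001, -0.963, -0.269, -75.384], [0.0, 0.269, -0.963, -170.332], [0.0, 0.0, 0.0, 1.0]]}
{'time_s': 0.1, 'qpos': array([ 6.42273585e+01,  1.83479706e+01,  8.96991959e+01, -2.08204141e-03,
        7.20444011e+01, -1.14654599e+00]), 'qvel': array([-0.01202165,  0.03924622, -0.12997714, -0.02059269,  0.11563236,
       -0.01137086]), 'effort': array([ 6.25645280e-04, -4.13333058e+01, -2.32509398e+01,  7.27679813e-02,
        4.22381738e-02, -6.68373082e-05]), 'ee_pos': array([239.41811196, 522.28644732, 213.20592641]), 'ee_rot': array([1.79999853e+02, 9.15888513e-02, 6.53745478e+01]), 'force': array([-0.41557025, -0.19185219, -0.15621976]), 'torque': array([ 0.05011376,  0.03576044, -0.05658272]), 'gripper_width': 91.21628721681384} 18.8
```

View pics/a1.png

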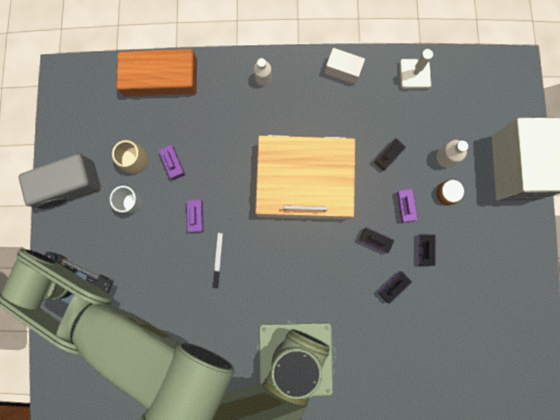

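View pics/a2.png

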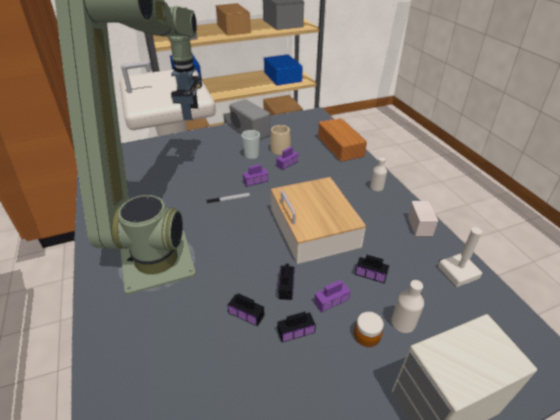

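Top view: the box with its wooden lid is centred at about (305,177), with the handle at (305,209). Three purple pill boxes are at (172,162), (195,216) and (408,206), and four black look-alikes are on the right.

```bash
cat > meas.py <<'E'
from h import *
im,d,K,D,T=grab('top'); P=cloud(d,K,D,T)
hsv=cv2.cvtColor(im,cv2.COLOR_BGR2HSV)
def blobs(m,lo):
    n,l,s,c=cv2.connectedComponentsWithStats(m.astype(np.uint8)); return [(l==i) for i in range(1,n) if s[i,4]>lo]
pm=(hsv[...,0]>125)&(hsv[...,0]<160)&(hsv[...,1]>80)&(hsv[...,2]>60)
def pills():
    out=[]
    for b in blobs(cv2.morphologyEx(pm.astype(np.uint8),cv2.MORPH_CLOSE,np.ones((3,3))),80):
        Q=P[b]; z=np.nanmedian(Q[:,2]); 
        tab=b&(P[...,2]>60)
        # body top outline at z=42
        cnt=cv2.findContours((b&(P[...,2]<55)|tab).astype(np.uint8),0,1)[0][0]
        body=b&(abs(P[...,2]-42)<8); v,u=np.nonzero(body); q=on_z(np.c_[u,v],42,K,D,T)
        r=cv2.minAreaRect(q[:,:2].astype(np.float32)); 
        bx=cv2.boxPoints(r); e=[bx[1]-bx[0],bx[2]-bx[1]]; e=max(e,key=np.linalg.norm)
        yaw=np.degrees(np.arctan2(e[1],e[0]))
        v,u=np.nonzero(tab); t=on_z(np.c_[u,v],74,K,D,T)[:,:2].mean(0) if tab.any() else None
        out.append((np.round(r[0],1),np.round(r[1],1),round((yaw+90)%180-90,1),None if t is None else t.round(1),round(float(z),1)))
    return out
if __name__=='__main__':
    for o in pills(): print(o)
    wood=(hsv[...,0]>8)&(hsv[...,0]<28)&(hsv[...,1]>70)&(abs(P[...,2]-93)<10)
    b=max(blobs(wood,100),key=lambda m:m.sum()); v,u=np.nonzero(b); q=on_z(np.c_[u,v],93,K,D,T)
    print('lid',cv2.minAreaRect(q[:,:2].astype(np.float32)),np.nanmedian(P[b][:,2]))
    v,u=np.nonzero((P[...,2]>125)&(P[...,2]<150)&(abs(np.mgrid[:420,:560][1]-305)<45)&(abs(np.mgrid[:420,:560][0]-209)<15)); q=on_z(np.c_[u,v],140,K,D,T)
    print('bar',cv2.minAreaRect(q[:,:2].astype(np.float32)),len(q))
E
python3 meas.py
```

```text
(array([577.4, 351.3]), array([92. , 43.2]), np.float32(23.3), array([577.2, 350.8]), 42.8)
(array([ 434.3, -330.3]), array([90. , 44.6]), np.float32(5.9), array([ 434.6, -330.8]), 43.7)
(array([417.1, 282.7]), array([89.8, 40.7]), np.float32(0.0), array([416.6, 282.4]), 42.9)
lid ((517.988037109375, -38.64350891113281), (270.44537353515625, 222.17239379882812), 87.17382049560547) 93.27010670440552
bar ((422.7708740234375, -33.25358200073242), (117.85018157958984, 10.038512229919434), 87.31724548339844) 164
```

```bash
python3 - <<'E'
from h import *
for n in('top','side'):
    im,d,K,D,T=grab(n); P=cloud(d,K,D,T); t=toolT(); Q=(P-t[:3,3])@t[:3,:3]
    m=(np.linalg.norm(Q[...,:2],axis=-1)<130)&(Q[...,2]<30)&(P[...,2]>110)
    q=Q[m]
    for z0 in range(-300,20,20):
        s=q[(q[:,2]>=z0)&(q[:,2]<z0+20)]
        if len(s)>3: print(n,z0,len(s),'x',np.percentile(s[:,0],[0,3,97,100]).round(),'y',np.percentile(s[:,1],[0,3,97,100]).round())
    if n=='side': cv2.imwrite('pics/b.png',cv2.resize(im[0:150,80:280],None,fx=4,fy=4))
E
```

```text
top -300 109 x [-39. -38. -26. -26.] y [-26. -21.  16.  18.]
top -280 50 x [-37. -37. -27. -24.] y [-24. -20.  12.  13.]
top -260 41 x [-37. -36. -22. -21.] y [-26. -26.   5.   7.]
top -240 49 x [-38. -37. -16. -13.] y [-32. -30.   0.   2.]
top -220 19 x [-37. -37. -28. -27.] y [-25. -24.  -4.  -2.]
top -200 77 x [-49. -44.   5.   8.] y [-34. -30.  38.  38.]
top -180 129 x [-51. -50.   6.  14.] y [-37. -36.  39.  39.]
top -160 8 x [-52. -52. -43. -42.] y [21. 21. 23. 23.]
top -140 186 x [-91. -90.  83.  88.] y [12. 14. 38. 40.]
top -120 184 x [-91. -89.  84.  89.] y [12. 15. 40. 40.]
top -100 178 x [-82. -74.  70.  81.] y [10. 26. 40. 41.]
top -80 4 x [-82. -82. -79. -79.] y [ 4.  5. 36. 37.]
side -300 152 x [-42. -41.  -8.  13.] y [-43. -34.  55.  59.]
side -280 122 x [-40. -39.  -4.   2.] y [-31. -27.  35.  36.]
side -260 117 x [-40. -38.  -3.   4.] y [-31. -28.  35.  36.]
side -240 128 x [-41. -40.  -4.   4.] y [-31. -28.  36.  37.]
side -220 104 x [-43. -39.  -4.  11.] y [-30. -28.  35.  37.]
side -200 119 x [-42. -39.   0.  21.] y [-34. -29.  34.  36.]
side -180 153 x [-60. -56.  -5.   5.] y [-38. -34.  36.  37.]
side -160 76 x [-57. -57.  -4.  10.] y [-21. -20.  22.  23.]
side -140 158 x [-91. -89.  10.  73.] y [-36. -30.  28.  35.]
side -120 210 x [-94. -92.  77.  90.] y [-35. -29.  37.  38.]
side -100 171 x [-89. -86.  65.  74.] y [-40. -34.  38.  39.]
side -80 48 x [-85. -83.  51.  53.] y [-39. -33.  29.  34.]
side -60 59 x [-66. -64.  49.  52.] y [-18. -15.  17.  18.]
side -40 65 x [-64. -61.  52.  53.] y [-19. -17.  17.  18.]
side -20 81 x [-63. -61.  51.  53.] y [-18. -15.  17.  17.]
side 0 8 x [-52. -52.  51.  51.] y [-18. -15.  16.  17.]
```

View pics/b.png

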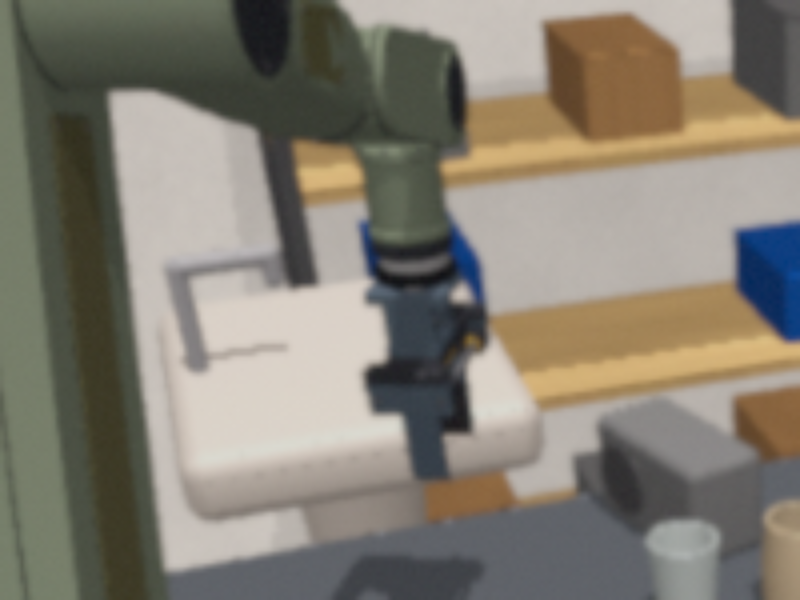

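The gripper body is 178 mm wide in the jaw direction, about 80–140 mm behind the TCP. That leaves little room under the raised lid when I grip the stay. The box centre is at about (518,-38.6), yaw -2.8°, so I'll take the lid first.

```bash
cat >> h.py <<'E'
BOX=(518.,-38.6,-2.8)
def b2w(x,y,z):
    a=np.radians(BOX[2]); return np.array([BOX[0]+x*np.cos(a)-y*np.sin(a),BOX[1]+x*np.sin(a)+y*np.cos(a),z])
def w2b(P):
    a=np.radians(BOX[2]); d=np.asarray(P,float)-[BOX[0],BOX[1],0]; M=np.array([[np.cos(a),-np.sin(a),0],[np.sin(a),np.cos(a),0],[0,0,1]]); return d@M
def shift(w,yaw=None):
    s=env.state(); t=toolT(s); d=(np.asarray(w)-t[:3,3])@t[:3,:3]/1000
    r=0 if yaw is None else -((yaw-s['ee_rot'][2]+180)%360-180)
    print('shift',d.round(4).tolist(),'roll',round(r,1)); return d
def st():
    s=env.state(); print(round(s['time_s'],2),'pos',s['ee_pos'].round(1),'box',w2b(s['ee_pos']).round(1),'rot',s['ee_rot'].round(1),'F',s['force'].round(1),'w',round(s['gripper_width'],1))
E
python3 -c "
from h import *
shift([422.8,-33.3,200],-2.8)"
python3 -m pendant '[{"xyz":[-0.05,0.045,-0.01],"roll":10,"jaw":0.5},{"xyz":[-0.1,0.09,-0.02],"roll":20,"jaw":0.5},{"xyz":[-0.14,0.13,-0.02],"roll":30,"jaw":0.5},{"xyz":[-0.18,0.17,-0.02],"roll":40,"jaw":0.5},{"xyz":[-0.22,0.205,-0.02],"roll":50,"jaw":0.5},{"xyz":[-0.26,0.24,-0.02],"roll":60,"jaw":0.5},{"xyz":[-0.3,0.28,-0.02],"roll":68,"jaw":0.5},{"xyz":[-0.34,0.315,-0.02],"roll":68,"jaw":0.5}]' 20
python3 -c "
from h import *
shift([422.8,-33.3,200],-2.8);st()"
```

```text
shift [-0.4289, 0.3982, 0.0139] roll 68.2
time_s: 1.25
ee_pos: [384.7, 80.6, 234.1]
ee_rot: [-180.0, -0.1, -2.7]
force: [-0.3, 0.7, 0.3]
gripper_width: 45.8
shift [0.0433, 0.1121, 0.0342] roll 0.1
1.25 pos [384.7  80.6 234.1] box [-138.9  112.6  234.1] rot [-1.8e+02 -1.0e-01 -2.7e+00] F [-0.3  0.7  0.3] w 45.8
```

```bash

python3 -m pendant '[{"xyz":[0.01,0.03,0.005],"roll":0,"jaw":0.5},{"xyz":[0.02,0.06,0.015],"roll":0,"jaw":0.5},{"xyz":[0.03,0.085,0.025],"roll":0,"jaw":0.5},{"xyz":[0.043,0.112,0.034],"roll":0,"jaw":0.5},{"xyz":[0.043,0.112,0.034],"roll":0,"jaw":0.5},{"xyz":[0.043,0.112,0.034],"roll":0,"jaw":0.5},{"xyz":[0.043,0.112,0.034],"roll":0,"jaw":0.5},{"xyz":[0.043,0.112,0.034],"roll":0,"jaw":0.5}]'
python3 - <<'E'
from h import *
st(); im,d,K,D,T=grab('wrist','c'); P=cloud(d,K,D,T); B=w2b(P.reshape(-1,3)).reshape(P.shape)
m=(P[...,2]>125)&(P[...,2]<150)&(abs(B[...,1])<80)&(B[...,0]<-60)&(B[...,0]>-130)
q=P[m][:,:2].astype(np.float32); print(len(q),cv2.minAreaRect(q),np.median(P[m],0),w2b(np.median(P[m],0)),np.percentile(P[m][:,2],95))
E
```

```text
time_s: 2.25
ee_pos: [422.0, -30.8, 200.2]
ee_rot: [-180.0, -0.0, -2.6]
force: [0.3, 0.3, -0.4]
gripper_width: 45.4
2.25 pos [422.  -30.8 200.2] box [-96.3   3.1 200.2] rot [-180.    -0.    -2.6] F [ 0.3  0.3 -0.4] w 45.4
1847 ((423.9234619140625, -27.73257827758789), (106.87545013427734, 9.823980331420898), 87.21874237060547) [423.87684453 -22.73935118 138.76681735] [-94.78557439  11.24381891 138.76681735] 140.23962269791846
```

View pics/c.png

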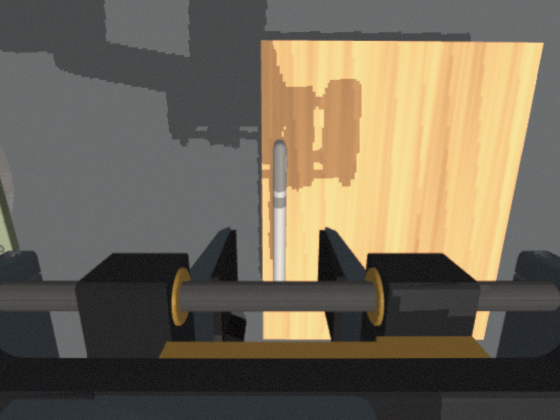

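The bar runs vertically between the fingers at column 280 and its height checks out at 140 mm. Going down to grip it.

```bash

python3 -m pendant '[{"xyz":[0.001,0,0.02],"roll":0,"jaw":0.5},{"xyz":[0.001,0.002,0.045],"roll":0,"jaw":0.5},{"xyz":[0.001,0.002,0.07],"roll":0,"jaw":0.5},{"xyz":[0.001,0.002,0.084],"roll":0,"jaw":0.5},{"xyz":[0.001,0.002,0.084],"roll":0,"jaw":1},{"xyz":[0.001,0.002,0.084],"roll":0,"jaw":1},{"xyz":[0.001,0.002,0.084],"roll":0,"jaw":1},{"xyz":[0.001,0.002,0.084],"roll":0,"jaw":1}]' 25
python3 - <<'E'
from h import *
st()
# arc, shifts in tool axes (tool x = box x, z down)
import math
a0=math.atan2(50,205); r=math.hypot(50,205)
for th in list(np.arange(0.1,1.65,0.1))+[1.65]: print(round(th,2), round((-r*math.cos(a0+th)+205)/1000,4), round(-(r*math.sin(a0+th)-50)/1000,4))
E
```

```text
time_s: 3.3
ee_pos: [423.4, -33.5, 116.5]
ee_rot: [-180.0, -0.1, -2.6]
force: [-0.8, -0.7, 1.3]
gripper_width: 9.2
3.3 pos [423.4 -33.5 116.5] box [-94.8   0.4 116.5] rot [-1.8e+02 -1.0e-01 -2.6e+00] F [-0.8 -0.7  1.3] w 9.2
0.1 0.006 -0.0202
0.2 0.014 -0.0397
0.3 0.0239 -0.0583
0.4 0.0357 -0.0759
0.5 0.0491 -0.0922
0.6 0.064 -0.107
0.7 0.0804 -0.1203
0.8 0.098 -0.1319
0.9 0.1167 -0.1417
1.0 0.1363 -0.1495
1.1 0.1566 -0.1554
1.2 0.1773 -0.1592
1.3 0.1983 -0.1609
1.4 0.2194 -0.1605
1.5 0.2404 -0.158
1.6 0.261 -0.1535
1.65 0.2711 -0.1504
```

```bash

python3 -m pendant '[{"xyz":[0.002,0,-0.010],"roll":0,"jaw":1},{"xyz":[0.006,0,-0.02],"roll":0,"jaw":1},{"xyz":[0.014,0,-0.04],"roll":0,"jaw":1},{"xyz":[0.024,0,-0.058],"roll":0,"jaw":1},{"xyz":[0.036,0,-0.076],"roll":0,"jaw":1},{"xyz":[0.049,0,-0.092],"roll":0,"jaw":1},{"xyz":[0.064,0,-0.107],"roll":0,"jaw":1},{"xyz":[0.08,0,-0.12],"roll":0,"jaw":1}]'
python3 -c "
from h import *
st()"
```

```text
time_s: 4.3
ee_pos: [499.9, -37.3, 237.0]
ee_rot: [180.0, 0.4, -2.6]
force: [-5.2, 0.1, 2.6]
gripper_width: 9.2
4.3 pos [499.9 -37.3 237. ] box [-18.2   0.4 237. ] rot [180.    0.4  -2.6] F [-5.2  0.1  2.6] w 9.2
```

```bash

python3 -m pendant '[{"xyz":[0.018,0,-0.012],"roll":0,"jaw":1},{"xyz":[0.036,0,-0.021],"roll":0,"jaw":1},{"xyz":[0.056,0,-0.029],"roll":0,"jaw":1},{"xyz":[0.076,0,-0.035],"roll":0,"jaw":1},{"xyz":[0.097,0,-0.039],"roll":0,"jaw":1},{"xyz":[0.118,0,-0.041],"roll":0,"jaw":1},{"xyz":[0.139,0,-0.040],"roll":0,"jaw":1},{"xyz":[0.15,0,-0.039],"roll":0,"jaw":1}]'
python3 -m pendant '[{"xyz":[0.010,0,0.001],"roll":0,"jaw":1},{"xyz":[0.020,0,0.003],"roll":0,"jaw":1},{"xyz":[0.030,0,0.0055],"roll":0,"jaw":1},{"xyz":[0.036,0,0.007],"roll":0,"jaw":1},{"xyz":[0.041,0,0.0085],"roll":0,"jaw":1},{"xyz":[0.041,0,0.0085],"roll":0,"jaw":1},{"xyz":[0.041,0,0.0085],"roll":0,"jaw":1},{"xyz":[0.041,0,0.0085],"roll":0,"jaw":1}]'
python3 - <<'E'
from h import *
st(); s=env.state(); b=w2b(s['ee_pos']+[0,0,18.8]); print('lid ang',np.arctan2(b[2]-85,110-b[0])-np.arctan2(50,205))
E
```

```text
time_s: 5.3
ee_pos: [653.2, -45.0, 276.3]
ee_rot: [179.9, -0.0, -2.6]
force: [-1.9, -2.6, 5.0]
gripper_width: 9.1
time_s: 6.3
ee_pos: [694.1, -46.9, 266.2]
ee_rot: [179.9, -0.0, -2.7]
force: [0.1, -5.7, 3.3]
gripper_width: 9.5
6.3 pos [694.1 -46.9 266.2] box [176.3   0.3 266.2] rot [179.9  -0.   -2.7] F [ 0.1 -5.7  3.3] w 9.5
lid ang 1.6517990999092091
```

```bash

python3 -m pendant '[{"xyz":[0,0,0],"roll":0,"jaw":0.68},{"xyz":[0,0,0],"roll":0,"jaw":0.68},{"xyz":[0,0,0],"roll":0,"jaw":0.68},{"xyz":[0,0,-0.02],"roll":0,"jaw":0.68},{"xyz":[0,0,-0.04],"roll":0,"jaw":0.68},{"xyz":[0,0,-0.06],"roll":0,"jaw":0.68},{"xyz":[0,0,-0.08],"roll":0,"jaw":0.68},{"xyz":[0,0,-0.10],"roll":0,"jaw":0.68}]'
python3 -m pendant '[{"xyz":[-0.04,0,0],"roll":0,"jaw":0.68},{"xyz":[-0.08,0,0],"roll":0,"jaw":0.68},{"xyz":[-0.12,0,0],"roll":0,"jaw":0.68},{"xyz":[-0.16,0,0],"roll":0,"jaw":0.68},{"xyz":[-0.20,0,0],"roll":0,"jaw":0.68},{"xyz":[-0.25,0,0],"roll":0,"jaw":0.68},{"xyz":[-0.3,0,0],"roll":0,"jaw":0.68},{"xyz":[-0.3,0,0],"roll":0,"jaw":0.68}]'
python3 - <<'E'
from h import *
st()
for n in('top','side'):
    im,d,K,D,T=grab(n,'d_'+n); B=w2b(cloud(d,K,D,T).reshape(-1,3)).reshape(420,560,3)
    m=(abs(B[...,1])<110)&(B[...,2]>105)&(B[...,2]<300)&(B[...,0]>85)&(B[...,0]<140); print(n,m.sum(),np.nanmedian(B[m],0) if m.any() else '')
    if n=='top': top=im
    else: cv2.imwrite('pics/d.png',np.hstack([cv2.resize(top[80:260,220:400],(400,400)),cv2.resize(im[110:310,220:420],(400,400))]))
E
```

```text
time_s: 7.3
ee_pos: [693.7, -45.4, 366.9]
ee_rot: [-180.0, 0.0, -2.6]
force: [-0.7, -0.9, 0.3]
gripper_width: 29.5
time_s: 8.3
ee_pos: [391.4, -31.6, 367.4]
ee_rot: [-180.0, -0.1, -2.6]
force: [1.3, -0.6, 0.2]
gripper_width: 29.1
8.3 pos [391.4 -31.6 367.4] box [-126.8    0.8  367.4] rot [-1.8e+02 -1.0e-01 -2.6e+00] F [ 1.3 -0.6  0.2] w 29.1
top 2294 [121.59978003   0.61641972 215.31742868]
side 2161 [119.25478698 -11.05511904 210.93119875]
```

View pics/d.png

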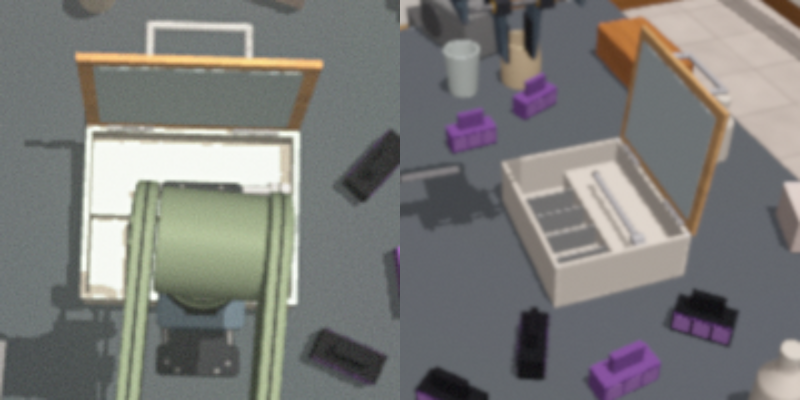

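```bash

python3 -m pendant '[{"xyz":[0.03,0.02,0],"roll":0,"jaw":0.6},{"xyz":[0.06,0.04,0],"roll":0,"jaw":0.6},{"xyz":[0.09,0.06,0],"roll":0,"jaw":0.6},{"xyz":[0.12,0.07,0],"roll":0,"jaw":0.6},{"xyz":[0.12,0.07,0],"roll":0,"jaw":0.6},{"xyz":[0.12,0.07,0],"roll":0,"jaw":0.6},{"xyz":[0.12,0.07,0],"roll":0,"jaw":0.6},{"xyz":[0.12,0.07,0],"roll":0,"jaw":0.6}]'
python3 - <<'E'
from h import *
st(); im,d,K,D,T=grab('wrist','e'); P=cloud(d,K,D,T); B=w2b(P.reshape(-1,3)).reshape(P.shape); np.save('e.npy',B)
m=(B[...,2]>68)&(B[...,2]<84)&(abs(B[...,0]-35)<25)&(abs(B[...,1])<110)
q=B[m]; print('rod',len(q)); 
for y in range(-100,90,20):
    s=q[abs(q[:,1]-y)<10]
    if len(s): print(y,len(s),np.median(s,0).round(1),s[:,0].min().round(1),s[:,0].max().round(1))
print('tip y',np.percentile(q[:,1],[0,99,100]))
m=(B[...,2]>36)&(B[...,2]<50)&(abs(B[...,0]+51)<30)&(abs(B[...,1])<125)
h=np.histogram(B[m][:,1],bins=np.arange(-125,126,4)); print([(int(a),int(c)) for c,a in zip(*h) if c>10])
for y,w in (('rim+y',1),('rim-y',-1)):
    m=(B[...,2]>80)&(B[...,2]<90)&(w*B[...,1]>120); print(y,np.nanpercentile(B[m],[2,98],axis=0).round(1) if m.any() else '')
m=(B[...,2]>80)&(B[...,2]<90)&(B[...,0]<-98)&(B[...,0]>-120)&(abs(B[...,1])<100); print('front rim',np.percentile(B[m],[2,50,98],axis=0).round(1))
E
```

```text
time_s: 9.4
ee_pos: [510.3, -107.3, 366.9]
ee_rot: [180.0, -0.0, -2.6]
force: [-0.2, 0.5, 0.1]
gripper_width: 36.2
9.4 pos [ 510.3 -107.3  366.9] box [ -4.4 -69.  366.9] rot [180.   -0.   -2.6] F [-0.2  0.5  0.1] w 36.2
rod 1217
-100 171 [  34.5 -101.5   80.2] 25.8 44.9
-80 117 [ 35.2 -79.6  78.7] 29.7 41.4
-60 122 [ 34.9 -60.3  78.7] 29.5 41.0
-40 119 [ 35.5 -40.1  79. ] 30.1 41.6
-20 134 [ 35.1 -19.9  78.6] 29.8 41.3
0 126 [34.8 -0.6 78.7] 29.7 40.7
20 143 [35.4 19.6 78.7] 30.2 41.6
40 143 [35.  39.9 78.6] 29.8 40.8
60 142 [35.6 59.5 78.5] 29.5 41.7
tip y [-109.88395074   67.24267393   69.79876268]
[(-81, 25), (-77, 131), (-29, 46), (-25, 115), (23, 125), (27, 77), (67, 33), (71, 141), (75, 30)]
rim+y [[-106.4  121.3   80.5]
 [ 296.8  141.7   88.9]]
rim-y [[-106.7 -325.2   80.3]
 [ 335.9 -122.5   87.8]]
front rim [[-109.4  -94.9   80.8]
 [-106.     8.1   84.5]
 [-103.2   96.9   86.4]]
```

View pics/e.png

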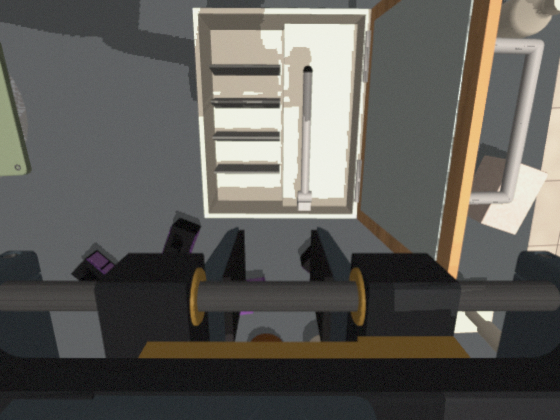

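The wrist view shows the stay running along column 305 from row 70 down to row 200, at box x 35 with its tip at y 66. The dividers are at y -77, -25, 25 and 71. I'll grip the stay with the tool 10 mm off-centre towards -x, so the body clears the lid.

```bash

python3 -m pendant '[{"xyz":[0.01,-0.04,0.03],"roll":0,"jaw":0.55},{"xyz":[0.02,-0.08,0.07],"roll":0,"jaw":0.55},{"xyz":[0.0295,-0.114,0.11],"roll":0.2,"jaw":0.55},{"xyz":[0.0295,-0.114,0.15],"roll":0.2,"jaw":0.55},{"xyz":[0.0295,-0.114,0.19],"roll":0.2,"jaw":0.55},{"xyz":[0.0295,-0.114,0.22],"roll":0.2,"jaw":0.55},{"xyz":[0.0295,-0.114,0.22],"roll":0.2,"jaw":0.55},{"xyz":[0.0295,-0.114,0.22],"roll":0.2,"jaw":0.55}]'
python3 -c "
from h import *
st();shift(b2w(25,45,62),-2.8)"
```

```text
time_s: 10.45
ee_pos: [546.3, 5.0, 147.9]
ee_rot: [-180.0, -0.2, -2.8]
force: [1.0, 0.2, -0.0]
gripper_width: 41.1
10.45 pos [546.3   5.  147.9] box [ 26.2  44.9 147.9] rot [-180.    -0.2   -2.8] F [ 1.   0.2 -0. ] w 41.1
shift [-0.0014, -0.0001, 0.0859] roll -0.0
```

```bash

python3 -m pendant '[{"xyz":[-0.001,0,0.03],"roll":0,"jaw":0.55},{"xyz":[-0.001,0,0.06],"roll":0,"jaw":0.55},{"xyz":[-0.001,0,0.075],"roll":0,"jaw":0.55},{"xyz":[-0.001,0,0.085],"roll":0,"jaw":0.55},{"xyz":[-0.001,0,0.085],"roll":0,"jaw":0.55},{"xyz":[-0.001,0,0.085],"roll":0,"jaw":0.55},{"xyz":[-0.001,0,0.085],"roll":0,"jaw":0.55},{"xyz":[-0.001,0,0.085],"roll":0,"jaw":0.55}]'
python3 -c "
from h import *
st()"
python3 -m pendant '[{"xyz":[0,0,0],"roll":0,"jaw":1},{"xyz":[0,0,0],"roll":0,"jaw":1},{"xyz":[0,0,0],"roll":0,"jaw":1},{"xyz":[0,0,0],"roll":0,"jaw":1},{"xyz":[0,0,0],"roll":0,"jaw":1},{"xyz":[0,0,0],"roll":0,"jaw":1},{"xyz":[0,0,0],"roll":0,"jaw":1},{"xyz":[0,0,0],"roll":0,"jaw":1}]' 15
python3 -c "
from h import *
st()"
```

```text
time_s: 11.45
ee_pos: [544.7, 5.0, 61.9]
ee_rot: [-180.0, -0.1, -2.8]
force: [-0.5, 0.1, -0.2]
gripper_width: 40.6
11.45 pos [544.7   5.   61.9] box [24.5 44.8 61.9] rot [-1.8e+02 -1.0e-01 -2.8e+00] F [-0.5  0.1 -0.2] w 40.6
time_s: 12.45
ee_pos: [551.5, 4.7, 63.2]
ee_rot: [-180.0, -1.0, -2.8]
force: [8.0, -0.4, -4.2]
gripper_width: 17.1
12.45 pos [551.5   4.7  63.2] box [31.3 44.9 63.2] rot [-180.    -1.    -2.8] F [ 8.  -0.4 -4.2] w 17.1
```

```bash

python3 -m pendant '[{"xyz":[0,0,-0.011],"roll":0,"jaw":1},{"xyz":[0,0.002,-0.022],"roll":0,"jaw":1},{"xyz":[0,0.004,-0.034],"roll":0,"jaw":1},{"xyz":[0,0.007,-0.044],"roll":0,"jaw":1},{"xyz":[0.002,0.010,-0.055],"roll":0,"jaw":1},{"xyz":[0.004,0.015,-0.065],"roll":0,"jaw":1},{"xyz":[0.006,0.020,-0.075],"roll":0,"jaw":1},{"xyz":[0.008,0.026,-0.085],"roll":0,"jaw":1}]'
python3 - <<'E'
from h import *
st(); im,d,K,D,T=grab('side'); B=w2b(cloud(d,K,D,T).reshape(-1,3)).reshape(420,560,3)
m=(abs(B[...,0]-35)<15)&(B[...,2]>85)&(B[...,1]<30)&(B[...,1]>-110)&(B[...,2]<180);print(m.sum(),np.c_[B[m]][::12].round())
cv2.imwrite('pics/f.png',cv2.resize(im[110:310,220:420],(400,400)))
E
```

```text
time_s: 13.45
ee_pos: [553.9, -21.5, 147.4]
ee_rot: [-180.0, -0.4, -2.9]
force: [4.5, -0.3, -2.7]
gripper_width: 12.1
13.45 pos [553.9 -21.5 147.4] box [ 35.   18.9 147.4] rot [-180.    -0.4   -2.9] F [ 4.5 -0.3 -2.7] w 12.1
211 [[ 40.  22. 179.]
 [ 39.  11. 171.]
 [ 49.   3. 171.]
 [ 34.  12. 160.]
 [ 43.   2. 161.]
 [ 33.   9. 151.]
 [ 44.   2. 149.]
 [ 34.  -6. 145.]
 [ 33. -17. 142.]
 [ 33. -26. 136.]
 [ 34. -32. 129.]
 [ 34. -41. 123.]
 [ 34. -50. 118.]
 [ 34. -59. 113.]
 [ 31. -66. 107.]
 [ 29. -72. 101.]
 [ 29. -80.  95.]
 [ 29. -88.  90.]]
```

View pics/f.png

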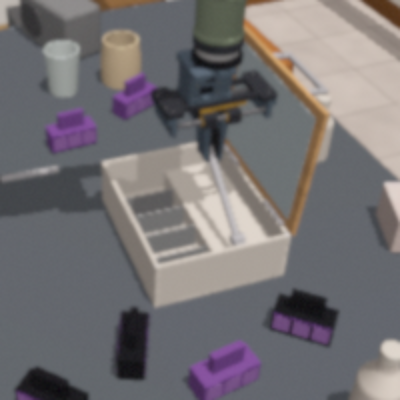

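Both fingers now hold the stay (opening 12.1 mm) and it is at about 35°. Carrying on round the arc.

```bash

python3 -m pendant '[{"xyz":[0.001,0.009,-0.012],"roll":0,"jaw":1},{"xyz":[0.002,0.019,-0.023],"roll":0,"jaw":1},{"xyz":[0.002,0.031,-0.033],"roll":0,"jaw":1},{"xyz":[0.002,0.043,-0.0415],"roll":0,"jaw":1},{"xyz":[0.002,0.056,-0.049],"roll":0,"jaw":1},{"xyz":[0.002,0.069,-0.055],"roll":0,"jaw":1},{"xyz":[0.002,0.084,-0.060],"roll":0,"jaw":1},{"xyz":[0.002,0.098,-0.063],"roll":0,"jaw":1}]'
python3 -c "
from h import *
st()"
python3 -m pendant '[{"xyz":[0,0.008,-0.001],"roll":0,"jaw":1},{"xyz":[0,0.015,-0.002],"roll":0,"jaw":1},{"xyz":[0,0.02,-0.002],"roll":0,"jaw":1},{"xyz":[0,0.025,-0.002],"roll":0,"jaw":1},{"xyz":[0,0.03,-0.002],"roll":0,"jaw":1},{"xyz":[0,0.031,-0.002],"roll":0,"jaw":1},{"xyz":[0,0.031,-0.002],"roll":0,"jaw":1},{"xyz":[0,0.031,-0.002],"roll":0,"jaw":1}]'
python3 -c "
from h import *
st()"
```

```text
time_s: 14.5
ee_pos: [548.9, -120.0, 210.7]
ee_rot: [-180.0, -0.2, -2.9]
force: [4.4, 1.6, 4.2]
gripper_width: 11.8
14.5 pos [ 548.9 -120.   210.7] box [ 34.9 -79.8 210.7] rot [-180.    -0.2   -2.9] F [4.4 1.6 4.2] w 11.8
time_s: 15.5
ee_pos: [547.4, -151.0, 212.8]
ee_rot: [180.0, -0.2, -2.8]
force: [4.0, 0.3, 6.9]
gripper_width: 11.7
15.5 pos [ 547.4 -151.   212.8] box [  34.9 -110.8  212.8] rot [180.   -0.2  -2.8] F [4.  0.3 6.9] w 11.7
```

```bash

python3 -m pendant '[{"xyz":[0,0,0],"roll":0,"jaw":0.6},{"xyz":[0,0,0],"roll":0,"jaw":0.6},{"xyz":[0,0,0],"roll":0,"jaw":0.6},{"xyz":[0,0,-0.02],"roll":0,"jaw":0.6},{"xyz":[0,0,-0.05],"roll":0,"jaw":0.6},{"xyz":[0,0,-0.09],"roll":0,"jaw":0.6},{"xyz":[0,0,-0.13],"roll":0,"jaw":0.6},{"xyz":[0,0,-0.155],"roll":0,"jaw":0.65}]'
python3 - <<'E'
from h import *
st()
for n in('side','top'):
    im,d,K,D,T=grab(n); B=w2b(cloud(d,K,D,T).reshape(-1,3)).reshape(420,560,3)
    m=(abs(B[...,0]-35)<12)&(B[...,2]>90)&(B[...,2]<255)&(abs(B[...,1]+108)<25);print(n,m.sum(),B[m][np.argsort(B[m][:,2])][::15].round())
    m=(abs(B[...,1])<110)&(B[...,2]>105)&(B[...,2]<300)&(B[...,0]>85)&(B[...,0]<140); print(n,m.sum(),np.nanmedian(B[m],0) if m.any() else '')
shift(b2w(177.5,0,367),-2.8)
E
```

```text
time_s: 16.5
ee_pos: [546.6, -150.5, 368.2]
ee_rot: [180.0, -0.1, -2.8]
force: [0.0, -0.3, 0.3]
gripper_width: 32.4
16.5 pos [ 546.6 -150.5  368.2] box [  34.  -110.4  368.2] rot [ 1.8e+02 -1.0e-01 -2.8e+00] F [ 0.  -0.3  0.3] w 32.4
side 180 [[  37. -108.   92.]
 [  29. -113.  111.]
 [  31. -107.  121.]
 [  32. -108.  138.]
 [  33. -110.  151.]
 [  30. -106.  164.]
 [  28. -100.  178.]
 [  29. -109.  192.]
 [  32. -106.  204.]
 [  30. -107.  216.]
 [  31. -103.  231.]
 [  32. -105.  240.]]
side 1915 [118.64377759 -23.58869427 202.82197285]
top 48 [[  31. -104.   91.]
 [  29. -104.  141.]
 [  31. -102.  189.]
 [  37.  -99.  247.]]
top 2000 [121.65563881  13.98613245 214.46474912]
shift [0.1426, -0.1106, 0.0026] roll -0.0
```

```bash

python3 -m pendant '[{"xyz":[0.03,-0.02,0],"roll":0,"jaw":0.65},{"xyz":[0.06,-0.04,0],"roll":0,"jaw":0.65},{"xyz":[0.09,-0.06,0],"roll":0,"jaw":0.65},{"xyz":[0.12,-0.09,0],"roll":0,"jaw":0.65},{"xyz":[0.143,-0.11,0],"roll":0,"jaw":0.65},{"xyz":[0.143,-0.11,0],"roll":0,"jaw":0.65},{"xyz":[0.143,-0.11,0],"roll":0,"jaw":0.65},{"xyz":[0.143,-0.11,0],"roll":0,"jaw":0.65}]'
python3 - <<'E'
from h import *
st()
for n in('wrist','top'):
    im,d,K,D,T=grab(n); B=w2b(cloud(d,K,D,T).reshape(-1,3)).reshape(420,560,3)
    m=(abs(B[...,1])<75)&(B[...,2]>276)&(B[...,2]<300)&(B[...,0]>155)&(B[...,0]<210); q=B[m]
    print(n,len(q),np.percentile(q,[3,50,97],axis=0).round(1) if len(q) else '')
E
```

```text
time_s: 17.6
ee_pos: [694.2, -48.4, 366.6]
ee_rot: [180.0, 0.0, -2.9]
force: [0.2, -0.5, 0.9]
gripper_width: 31.9
17.6 pos [694.2 -48.4 366.6] box [176.4  -1.2 366.6] rot [180.    0.   -2.9] F [ 0.2 -0.5  0.9] w 31.9
wrist 2380 [[157.3 -56.3 285.5]
 [177.    8.9 288.8]
 [183.1  58.1 291.2]]
top 17 [[174.  -58.1 284.3]
 [178.2  36.4 288.6]
 [181.8  46.3 292.1]]
```

```bash

python3 -m pendant '[{"xyz":[0.001,0,0.03],"roll":0,"jaw":0.65},{"xyz":[0.0015,0,0.06],"roll":0,"jaw":0.65},{"xyz":[0.0015,0,0.09],"roll":0,"jaw":0.65},{"xyz":[0.0015,0,0.101],"roll":0,"jaw":0.65},{"xyz":[0.0015,0,0.101],"roll":0,"jaw":0.65},{"xyz":[0.0015,0,0.101],"roll":0,"jaw":1},{"xyz":[0.0015,0,0.101],"roll":0,"jaw":1},{"xyz":[0.0015,0,0.101],"roll":0,"jaw":1}]' 25
python3 -c "
from h import *
st()"
```

```text
time_s: 18.7
ee_pos: [696.1, -47.6, 266.6]
ee_rot: [180.0, -0.0, -2.8]
force: [-2.4, 0.4, 3.8]
gripper_width: 9.3
18.7 pos [696.1 -47.6 266.6] box [178.3  -0.3 266.6] rot [180.   -0.   -2.8] F [-2.4  0.4  3.8] w 9.3
```

```bash

python3 -m pendant '[{"xyz":[-0.006,0,-0.002],"roll":0,"jaw":1},{"xyz":[-0.012,0,-0.004],"roll":0,"jaw":1},{"xyz":[-0.022,0,-0.0065],"roll":0,"jaw":1},{"xyz":[-0.033,0,-0.0085],"roll":0,"jaw":1},{"xyz":[-0.043,0,-0.010],"roll":0,"jaw":1},{"xyz":[-0.054,0,-0.011],"roll":0,"jaw":1},{"xyz":[-0.064,0,-0.0115],"roll":0,"jaw":1},{"xyz":[-0.075,0,-0.0115],"roll":0,"jaw":1}]'
python3 -m pendant '[{"xyz":[-0.006,0,0.0005],"roll":0,"jaw":1},{"xyz":[-0.012,0,0.001],"roll":0,"jaw":1},{"xyz":[-0.018,0,0.0015],"roll":0,"jaw":1},{"xyz":[-0.023,0,0.0025],"roll":0,"jaw":1},{"xyz":[-0.026,0,0.003],"roll":0,"jaw":1},{"xyz":[-0.028,0,0.0035],"roll":0,"jaw":1},{"xyz":[-0.028,0,0.0035],"roll":0,"jaw":1},{"xyz":[-0.028,0,0.0035],"roll":0,"jaw":1}]'
python3 - <<'E'
from h import *
st(); s=env.state(); b=w2b(s['ee_pos']+[0,0,18.8]); print('lid ang',np.arctan2(b[2]-85,110-b[0])-np.arctan2(50,205))
im,*_=grab('side');cv2.imwrite('pics/g.png',cv2.resize(im[80:310,200:430],(500,500)))
E
```

```text
time_s: 19.7
ee_pos: [620.5, -43.8, 276.5]
ee_rot: [-180.0, 0.1, -2.8]
force: [-0.1, 0.1, 1.0]
gripper_width: 9.8
time_s: 20.7
ee_pos: [593.7, -42.4, 273.7]
ee_rot: [-180.0, -0.0, -2.8]
force: [-0.4, 1.5, 2.6]
gripper_width: 9.4
20.7 pos [593.7 -42.4 273.7] box [ 7.580e+01 -1.000e-01  2.737e+02] rot [-180.    -0.    -2.8] F [-0.4  1.5  2.6] w 9.4
lid ang 1.1682695995558865
```

View pics/g.png

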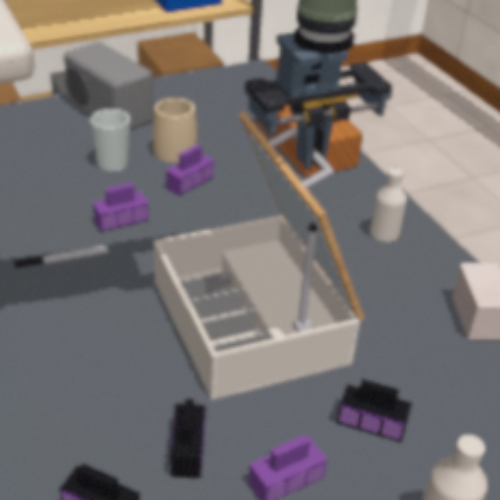

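```bash

python3 -m pendant '[{"xyz":[-0.001,0,0],"roll":0,"jaw":1},{"xyz":[-0.002,0,0],"roll":0,"jaw":1},{"xyz":[-0.003,0,0.0005],"roll":0,"jaw":1},{"xyz":[-0.003,0,0.0005],"roll":0,"jaw":1},{"xyz":[-0.003,0,0.0005],"roll":0,"jaw":0.7},{"xyz":[-0.003,0,0.0005],"roll":0,"jaw":0.7},{"xyz":[-0.003,0,0.0005],"roll":0,"jaw":0.7},{"xyz":[-0.003,0,0.0005],"roll":0,"jaw":0.7}]'
python3 -m pendant '[{"xyz":[0,0,-0.015],"roll":0,"jaw":0.7},{"xyz":[0,0,-0.035],"roll":0,"jaw":0.7},{"xyz":[0,0,-0.06],"roll":0,"jaw":0.7},{"xyz":[0,0,-0.085],"roll":0,"jaw":0.7},{"xyz":[0,0,-0.11],"roll":0,"jaw":0.7},{"xyz":[0,0,-0.12],"roll":0,"jaw":0.7},{"xyz":[0,0,-0.12],"roll":0,"jaw":0.7},{"xyz":[0,0,-0.12],"roll":0,"jaw":0.7}]'
python3 - <<'E'
from h import *
st()
im,d,K,D,T=grab('side');B=w2b(cloud(d,K,D,T).reshape(-1,3)).reshape(420,560,3)
m=(abs(B[...,1])<80)&(B[...,2]>110)&(B[...,2]<270)&(B[...,0]>30)&(B[...,0]<105); q=B[m]; p=np.polyfit(q[:,2],q[:,0],1); print(len(q),'lid angle',np.arctan2(1,-p[0]))
import subprocess; exec(open('meas.py').read())
E
```

```text
time_s: 21.75
ee_pos: [590.2, -42.5, 272.6]
ee_rot: [180.0, 0.1, -2.8]
force: [0.2, -0.7, 0.1]
gripper_width: 27.3
time_s: 22.75
ee_pos: [590.3, -42.3, 391.9]
ee_rot: [-180.0, 0.1, -2.8]
force: [-0.6, 0.4, 0.3]
gripper_width: 27.4
22.75 pos [590.3 -42.3 391.9] box [ 7.240e+01 -2.000e-01  3.919e+02] rot [-1.8e+02  1.0e-01 -2.8e+00] F [-0.6  0.4  0.3] w 27.4
303 lid angle 1.1647965075224325
(array([577. , 351.2]), array([92.8, 43.2]), np.float32(23.3), array([577. , 350.6]), 42.9)
(array([ 434.3, -330.4]), array([90. , 44.8]), np.float32(5.6), array([ 434.3, -330.9]), 43.1)
(array([417. , 281.3]), array([89.6, 43.3]), np.float32(0.1), array([416.7, 282.4]), 42.9)Traceback (most recent call last):
  File "<stdin>", line 5, in <module>
  File "<string>", line 24, in <module>
ValueError: max() iterable argument is empty
```

Lid rests at 1.165. Next is the first pill box, at (417,282).

```bash

python3 -m pendant '[{"xyz":[-0.025,-0.04,0],"roll":-10,"jaw":0.4},{"xyz":[-0.05,-0.08,0],"roll":-20,"jaw":0.4},{"xyz":[-0.075,-0.12,0],"roll":-30,"jaw":0.4},{"xyz":[-0.1,-0.165,0],"roll":-40,"jaw":0.4},{"xyz":[-0.125,-0.21,0.03],"roll":-50,"jaw":0.4},{"xyz":[-0.15,-0.25,0.06],"roll":-60,"jaw":0.4},{"xyz":[-0.17,-0.285,0.09],"roll":-70,"jaw":0.4},{"xyz":[-0.189,-0.316,0.12],"roll":-80,"jaw":0.4}]'
python3 -c "
from h import *
st();shift([416.7,282.4,230],90.1)"
```

```text
time_s: 23.85
ee_pos: [416.2, 283.6, 271.5]
ee_rot: [-180.0, 0.0, 77.5]
force: [-0.6, 0.2, 0.9]
gripper_width: 54.7
23.85 pos [416.2 283.6 271.5] box [-117.4  316.9  271.5] rot [-180.     0.    77.5] F [-0.6  0.2  0.9] w 54.7
shift [-0.0011, 0.0008, 0.0415] roll -12.6
```

```bash

python3 -m pendant '[{"xyz":[-0.001,0.001,0.02],"roll":-10,"jaw":0.4},{"xyz":[-0.001,0.001,0.04],"roll":-12.6,"jaw":0.4},{"xyz":[-0.001,0.001,0.07],"roll":-12.6,"jaw":0.4},{"xyz":[-0.001,0.001,0.10],"roll":-12.6,"jaw":0.4},{"xyz":[-0.001,0.001,0.12],"roll":-12.6,"jaw":0.4},{"xyz":[-0.001,0.001,0.12],"roll":-12.6,"jaw":0.4},{"xyz":[-0.001,0.001,0.12],"roll":-12.6,"jaw":0.4},{"xyz":[-0.001,0.001,0.12],"roll":-12.6,"jaw":0.4}]'
cat > wp.py <<'E'
from h import *
st(); im,d,K,D,T=grab('wrist','w'); P=cloud(d,K,D,T); hsv=cv2.cvtColor(im,cv2.COLOR_BGR2HSV)
m=(hsv[...,0]>125)&(hsv[...,0]<160)&(hsv[...,1]>80)&(hsv[...,2]>40)
s=env.state()['ee_pos']; near=np.hypot(P[...,0]-s[0],P[...,1]-s[1])<90
for z,nm in((74,'tab'),(42,'body')):
    q=P[m&near&(abs(P[...,2]-z)<5)]
    if len(q)>20: r=cv2.minAreaRect(q[:,:2].astype(np.float32)); print(nm,len(q),np.round(r[0],1),np.round(r[1],1),round(r[2],1),np.median(q[:,2]).round(1))
E
python3 wp.py
```

```text
time_s: 24.85
ee_pos: [418.7, 281.7, 154.0]
ee_rot: [179.9, -0.1, 89.8]
force: [0.7, -0.0, -0.3]
gripper_width: 54.7
24.85 pos [418.7 281.7 154. ] box [-114.8  315.1  154. ] rot [ 1.799e+02 -1.000e-01  8.980e+01] F [ 0.7 -0.  -0.3] w 54.7
tab 915 [417.1 282.4] [50. 12.] 1.6 73.7
body 3527 [417.3 282.4] [90.1 42.1] 1.5 41.7
```

```bash

python3 -m pendant '[{"xyz":[0.0005,-0.0015,0.03],"roll":-1.7,"jaw":0.4},{"xyz":[0.0005,-0.0015,0.06],"roll":-1.7,"jaw":0.4},{"xyz":[0.0005,-0.0015,0.09],"roll":-1.7,"jaw":0.4},{"xyz":[0.0005,-0.0015,0.107],"roll":-1.7,"jaw":0.4},{"xyz":[0.0005,-0.0015,0.107],"roll":-1.7,"jaw":0.4},{"xyz":[0.0005,-0.0015,0.107],"roll":-1.7,"jaw":1},{"xyz":[0.0005,-0.0015,0.107],"roll":-1.7,"jaw":1},{"xyz":[0.0005,-0.0015,0.107],"roll":-1.7,"jaw":1}]' 30
python3 -c "
from h import *
st();shift(b2w(-51,0,190),87.2)"
```

```text
time_s: 25.9
ee_pos: [417.1, 282.1, 46.7]
ee_rot: [179.9, -0.0, 91.5]
force: [-0.7, -1.1, -0.4]
gripper_width: 27.6
25.9 pos [417.1 282.1  46.7] box [-116.5  315.4   46.7] rot [179.9  -0.   91.5] F [-0.7 -1.1 -0.4] w 27.6
shift [-0.3193, 0.042, -0.1435] roll 4.3
```

```bash

python3 -m pendant '[{"xyz":[0,0,0],"roll":0,"jaw":1},{"xyz":[0,0,0],"roll":0,"jaw":1},{"xyz":[0,0,0],"roll":0,"jaw":1},{"xyz":[0,0,-0.02],"roll":0,"jaw":1},{"xyz":[0,0,-0.05],"roll":0,"jaw":1},{"xyz":[0,0,-0.09],"roll":0,"jaw":1},{"xyz":[0,0,-0.13],"roll":0,"jaw":1},{"xyz":[0,0,-0.144],"roll":0,"jaw":1}]'
python3 -m pendant '[{"xyz":[-0.04,0.006,0],"roll":1,"jaw":1},{"xyz":[-0.085,0.012,0],"roll":2,"jaw":1},{"xyz":[-0.13,0.018,0],"roll":3,"jaw":1},{"xyz":[-0.175,0.024,0],"roll":4.3,"jaw":1},{"xyz":[-0.22,0.03,0],"roll":4.3,"jaw":1},{"xyz":[-0.26,0.036,0],"roll":4.3,"jaw":1},{"xyz":[-0.3,0.042,0],"roll":4.3,"jaw":1},{"xyz":[-0.319,0.042,0],"roll":4.3,"jaw":1}]'
cat > dv.py <<'E'
from h import *
st(); im,d,K,D,T=grab('wrist','w'); B=w2b(cloud(d,K,D,T).reshape(-1,3)).reshape(420,560,3)
hsv=cv2.cvtColor(im,cv2.COLOR_BGR2HSV); pur=(hsv[...,0]>125)&(hsv[...,0]<160)&(hsv[...,1]>80)&(hsv[...,2]>40)
m=(B[...,2]>37)&(B[...,2]<50)&(abs(B[...,0]+51)<45)&(abs(B[...,1])<120)&~pur
h=np.histogram(B[m][:,1],bins=np.arange(-120,121,3)); print('ridge',[(int(a),int(c)) for c,a in zip(*h) if c>10])
for z0,z1 in((41,56),(68,90),(100,160)):
    q=B[pur&(B[...,2]>z0)&(B[...,2]<z1)&(abs(B[...,1])<130)&(B[...,0]<20)&(B[...,0]>-115)]
    if len(q)>20:
        for k in np.unique(np.round(q[:,1]/50)):
            s=q[np.round(q[:,1]/50)==k]; print('purple',z0,len(s),np.percentile(s,[2,50,98],axis=0).round(1).tolist())
E
python3 dv.py; python3 -c "
from h import *
shift(b2w(-51,0,190),87.2)"
```

```text
time_s: 26.9
ee_pos: [417.5, 282.4, 191.8]
ee_rot: [179.8, -0.1, 91.5]
force: [-0.4, -0.2, -2.9]
gripper_width: 11.8
time_s: 27.9
ee_pos: [466.2, -37.8, 188.4]
ee_rot: [-179.8, 0.0, 87.1]
force: [-0.4, -0.3, -1.8]
gripper_width: 11.6
27.9 pos [466.2 -37.8 188.4] box [-51.7  -1.7 188.4] rot [-179.8    0.    87.1] F [-0.4 -0.3 -1.8] w 11.6
ridge [(-78, 192), (-75, 360), (-27, 28), (-24, 49), (24, 50), (27, 35), (69, 116), (72, 355), (75, 92)]
purple 100 206 [[-96.6, -20.7, 143.5], [-96.4, -2.6, 152.4], [-96.2, 15.5, 159.9]]
shift [0.0031, 0.0008, -0.0017] roll -0.1
```

View pics/w.png

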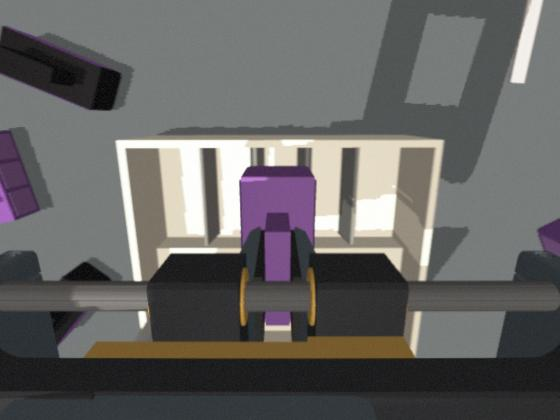

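The held pill box is centred at y≈-2.6. The ridges are at -76, -25, 25 and 72. Inserting it in the middle gap.

```bash

python3 -m pendant '[{"xyz":[0.0025,0.0005,0.025],"roll":0,"jaw":1},{"xyz":[0.0025,0.0005,0.05],"roll":0,"jaw":1},{"xyz":[0.0025,0.0005,0.075],"roll":0,"jaw":1},{"xyz":[0.0025,0.0005,0.09],"roll":0,"jaw":1},{"xyz":[0.0025,0.0005,0.1],"roll":0,"jaw":1},{"xyz":[0.0025,0.0005,0.105],"roll":0,"jaw":1},{"xyz":[0.0025,0.0005,0.11],"roll":0,"jaw":1},{"xyz":[0.0025,0.0005,0.115],"roll":0,"jaw":1}]'
python3 -m pendant '[{"xyz":[0,0,0.004],"roll":0,"jaw":1},{"xyz":[0,0,0.008],"roll":0,"jaw":1},{"xyz":[0,0,0.012],"roll":0,"jaw":1},{"xyz":[0,0,0.016],"roll":0,"jaw":1},{"xyz":[0,0,0.019],"roll":0,"jaw":1},{"xyz":[0,0,0.021],"roll":0,"jaw":1},{"xyz":[0,0,0.021],"roll":0,"jaw":1},{"xyz":[0,0,0.021],"roll":0,"jaw":1}]'
python3 -c "
from h import *
st()"
```

```text
time_s: 28.95
ee_pos: [467.8, -33.5, 75.0]
ee_rot: [179.9, -0.0, 87.2]
force: [1.1, -0.1, -2.2]
gripper_width: 11.9
time_s: 29.95
ee_pos: [467.5, -33.4, 53.9]
ee_rot: [-180.0, -0.0, 87.2]
force: [0.5, -0.1, -1.9]
gripper_width: 11.8
29.95 pos [467.5 -33.4  53.9] box [-50.7   2.7  53.9] rot [-180.    -0.    87.2] F [ 0.5 -0.1 -1.9] w 11.8
```

```bash

python3 -m pendant '[{"xyz":[0,0,0.002],"roll":0,"jaw":1},{"xyz":[0,0,0.004],"roll":0,"jaw":1},{"xyz":[0,0,0.006],"roll":0,"jaw":1},{"xyz":[0,0,0.008],"roll":0,"jaw":1},{"xyz":[0,0,0.008],"roll":0,"jaw":1},{"xyz":[0,0,0.008],"roll":0,"jaw":1},{"xyz":[0,0,0.008],"roll":0,"jaw":1},{"xyz":[0,0,0.008],"roll":0,"jaw":1}]'
python3 -c "
from h import *
st()"
python3 -m pendant '[{"xyz":[0,0,-0.006],"roll":0,"jaw":0.68},{"xyz":[0,0,-0.006],"roll":0,"jaw":0.68},{"xyz":[0,0,-0.006],"roll":0,"jaw":0.68},{"xyz":[0,0,-0.02],"roll":0,"jaw":0.68},{"xyz":[0,0,-0.05],"roll":0,"jaw":0.68},{"xyz":[0,0,-0.08],"roll":0,"jaw":0.68},{"xyz":[0,0,-0.12],"roll":0,"jaw":0.68},{"xyz":[0,0,-0.15],"roll":0,"jaw":0.68}]'
python3 dv.py
python3 -c "
exec(open('meas.py').read().split('if __name__')[0])
for o in pills(): print(o)
shift([577,351,230],113.3)"
```

```text
time_s: 30.95
ee_pos: [468.6, -33.5, 50.4]
ee_rot: [179.8, 0.0, 87.2]
force: [-8.6, 0.6, 36.2]
gripper_width: 11.9
30.95 pos [468.6 -33.5  50.4] box [-49.6   2.7  50.4] rot [179.8   0.   87.2] F [-8.6  0.6 36.2] w 11.9
time_s: 31.95
ee_pos: [467.9, -33.5, 198.2]
ee_rot: [179.9, 0.0, 87.2]
force: [1.4, 0.6, 0.2]
gripper_width: 29.3
31.95 pos [467.9 -33.5 198.2] box [-50.3   2.7 198.2] rot [179.9   0.   87.2] F [1.4 0.6 0.2] w 29.3
ridge [(-78, 178), (-75, 347), (-30, 75), (-27, 258), (-24, 135), (21, 17), (24, 160), (27, 255), (30, 58), (69, 87), (72, 337), (75, 90)]
purple 41 2844 [[-93.9, -19.1, 46.0], [-56.3, 0.9, 47.7], [-7.0, 21.6, 49.2]]
purple 68 747 [[-74.9, -4.5, 73.6], [-52.1, 1.8, 79.7], [-26.0, 7.3, 81.0]]
(array([562.6, 296.7]), array([91. , 41.5]), np.float32(26.3), array([561.4, 295.7]), 42.4)
(array([ 434.4, -330.6]), array([89.9, 44.5]), np.float32(6.4), array([ 434.1, -330.8]), 43.4)
(array([445.7, -33.5]), array([40.1, 43.3]), np.float32(-1.2), array([452.2, -34. ]), 49.0)
shift [0.3895, 0.0885, -0.0297] roll -26.1
```

Pill box 1 is seated (body top about 48 mm = floor + 42). The far-left one has been knocked to (562,296), so I'll go there, moving in y first to stay clear of the lid.

```bash

python3 -m pendant '[{"xyz":[0.05,0,0],"roll":0,"jaw":0.4},{"xyz":[0.1,0,0],"roll":0,"jaw":0.4},{"xyz":[0.15,0,0],"roll":-5,"jaw":0.4},{"xyz":[0.2,0.01,0],"roll":-10,"jaw":0.4},{"xyz":[0.24,0.03,0],"roll":-15,"jaw":0.4},{"xyz":[0.28,0.05,0],"roll":-20,"jaw":0.4},{"xyz":[0.31,0.065,0],"roll":-25,"jaw":0.4},{"xyz":[0.334,0.078,0],"roll":-29,"jaw":0.4}]'
python3 -m pendant '[{"xyz":[0,0,0.01],"roll":0,"jaw":0.4},{"xyz":[0,0,0.025],"roll":0,"jaw":0.4},{"xyz":[0,0,0.04],"roll":0,"jaw":0.4},{"xyz":[0,0,0.04],"roll":0,"jaw":0.4},{"xyz":[0,0,0.04],"roll":0,"jaw":0.4},{"xyz":[0,0,0.04],"roll":0,"jaw":0.4},{"xyz":[0,0,0.04],"roll":0,"jaw":0.4},{"xyz":[0,0,0.04],"roll":0,"jaw":0.4}]'
python3 wp.py
```

```text
time_s: 33.05
ee_pos: [561.8, 297.4, 194.6]
ee_rot: [-179.9, -0.0, 116.4]
force: [-0.2, -0.1, -0.3]
gripper_width: 54.7
time_s: 34.05
ee_pos: [562.0, 296.4, 156.3]
ee_rot: [180.0, -0.0, 116.2]
force: [0.8, -0.4, -0.7]
gripper_width: 54.8
34.05 pos [562.  296.4 156.3] box [ 27.5 336.7 156.3] rot [180.   -0.  116.2] F [ 0.8 -0.4 -0.7] w 54.8
tab 894 [563.4 296.3] [50.5 11.6] 25.9 73.6
body 3441 [563.1 295.9] [89.3 41.9] 25.6 41.6
```

```bash

python3 -m pendant '[{"xyz":[-0.0008,0.001,0.03],"roll":0.4,"jaw":0.4},{"xyz":[-0.0008,0.001,0.06],"roll":0.4,"jaw":0.4},{"xyz":[-0.0008,0.001,0.09],"roll":0.4,"jaw":0.4},{"xyz":[-0.0008,0.001,0.11],"roll":0.4,"jaw":0.4},{"xyz":[-0.0008,0.001,0.11],"roll":0.4,"jaw":0.6},{"xyz":[-0.0008,0.001,0.11],"roll":0.4,"jaw":1},{"xyz":[-0.0008,0.001,0.11],"roll":0.4,"jaw":1},{"xyz":[-0.0008,0.001,0.11],"roll":0.4,"jaw":1}]' 30
python3 -m pendant '[{"xyz":[0,0,0],"roll":0,"jaw":1},{"xyz":[0,0,0],"roll":0,"jaw":1},{"xyz":[0,0,0],"roll":0,"jaw":1},{"xyz":[0,0,-0.02],"roll":0,"jaw":1},{"xyz":[0,0,-0.05],"roll":0,"jaw":1},{"xyz":[0,0,-0.09],"roll":0,"jaw":1},{"xyz":[0,0,-0.13],"roll":0,"jaw":1},{"xyz":[0,0,-0.144],"roll":0,"jaw":1}]'
python3 -c "
from h import *
st();shift(b2w(-51,54,190),87.2);shift(b2w(-51,200,190),87.2)"
```

```text
time_s: 35.1
ee_pos: [563.6, 296.3, 46.9]
ee_rot: [179.9, -0.0, 115.8]
force: [0.5, -0.3, 0.5]
gripper_width: 17.8
time_s: 36.1
ee_pos: [564.0, 296.4, 192.1]
ee_rot: [179.8, -0.0, 115.8]
force: [0.0, -0.1, -1.2]
gripper_width: 11.5
36.1 pos [564.  296.4 192.1] box [ 29.6 336.8 192.1] rot [179.8  -0.  115.8] F [ 0.  -0.1 -1.2] w 11.5
shift [-0.2098, -0.2061, 0.0013] roll 28.6
shift [-0.0816, -0.1362, 0.0015] roll 28.6
```

```bash

python3 -m pendant '[{"xyz":[-0.02,-0.034,0],"roll":7,"jaw":1},{"xyz":[-0.04,-0.068,0],"roll":14,"jaw":1},{"xyz":[-0.06,-0.1,0],"roll":21,"jaw":1},{"xyz":[-0.082,-0.136,0],"roll":28.6,"jaw":1},{"xyz":[-0.115,-0.154,0],"roll":28.6,"jaw":1},{"xyz":[-0.15,-0.173,0],"roll":28.6,"jaw":1},{"xyz":[-0.185,-0.192,0],"roll":28.6,"jaw":1},{"xyz":[-0.21,-0.206,0],"roll":28.6,"jaw":1}]'
python3 dv.py; python3 -c "
from h import *
shift(b2w(-51,54,190),87.2)"
```

```text
time_s: 37.1
ee_pos: [467.7, 15.8, 188.5]
ee_rot: [-179.8, 0.0, 87.1]
force: [-0.2, 0.5, -1.8]
gripper_width: 11.6
37.1 pos [467.7  15.8 188.5] box [-52.9  51.9 188.5] rot [-179.8    0.    87.1] F [-0.2  0.5 -1.8] w 11.6
ridge [(-78, 177), (-75, 462), (-30, 40), (-27, 282), (-24, 100), (21, 12), (27, 42), (30, 28), (69, 13), (72, 45), (75, 23)]
purple 41 2143 [[-94.5, -19.3, 44.2], [-68.4, -1.8, 47.7], [-7.5, 19.0, 51.5]]
purple 68 861 [[-74.9, -4.3, 69.9], [-51.8, 2.2, 79.6], [-26.4, 7.5, 81.0]]
purple 100 233 [[-97.4, 31.5, 145.5], [-97.2, 50.9, 154.2], [-97.1, 68.8, 159.6]]
shift [0.0048, 0.002, -0.0015] roll -0.1
```

```bash

python3 -m pendant '[{"xyz":[0,0,0.025],"roll":0,"jaw":1},{"xyz":[0,0,0.05],"roll":0,"jaw":1},{"xyz":[0,0,0.075],"roll":0,"jaw":1},{"xyz":[0,0,0.09],"roll":0,"jaw":1},{"xyz":[0,0,0.1],"roll":0,"jaw":1},{"xyz":[0,0,0.105],"roll":0,"jaw":1},{"xyz":[0,0,0.11],"roll":0,"jaw":1},{"xyz":[0,0,0.115],"roll":0,"jaw":1}]'
python3 -m pendant '[{"xyz":[0,0,0.004],"roll":0,"jaw":1},{"xyz":[0,0,0.008],"roll":0,"jaw":1},{"xyz":[0,0,0.012],"roll":0,"jaw":1},{"xyz":[0,0,0.016],"roll":0,"jaw":1},{"xyz":[0,0,0.019],"roll":0,"jaw":1},{"xyz":[0,0,0.021],"roll":0,"jaw":1},{"xyz":[0,0,0.021],"roll":0,"jaw":1},{"xyz":[0,0,0.021],"roll":0,"jaw":1}]'
python3 -c "
from h import *
st()"
```

```text
time_s: 38.15
ee_pos: [469.3, 17.3, 75.1]
ee_rot: [179.9, -0.0, 87.2]
force: [-0.1, -0.8, -1.5]
gripper_width: 11.8
time_s: 39.15
ee_pos: [468.7, 17.3, 53.7]
ee_rot: [-180.0, -0.0, 87.2]
force: [0.4, 2.4, -1.7]
gripper_width: 12.0
39.15 pos [468.7  17.3  53.7] box [-51.9  53.5  53.7] rot [-180.    -0.    87.2] F [ 0.4  2.4 -1.7] w 12.0
```

```bash

python3 -m pendant '[{"xyz":[0,0,0.002],"roll":0,"jaw":1},{"xyz":[0,0,0.004],"roll":0,"jaw":1},{"xyz":[0,0,0.006],"roll":0,"jaw":1},{"xyz":[0,0,0.007],"roll":0,"jaw":1},{"xyz":[0,0,0.007],"roll":0,"jaw":1},{"xyz":[0,0,0.007],"roll":0,"jaw":1},{"xyz":[0,0,0.007],"roll":0,"jaw":1},{"xyz":[0,0,0.007],"roll":0,"jaw":1}]'
python3 -c "
from h import *
st()"
python3 -m pendant '[{"xyz":[0,0,-0.006],"roll":0,"jaw":0.68},{"xyz":[0,0,-0.006],"roll":0,"jaw":0.68},{"xyz":[0,0,-0.006],"roll":0,"jaw":0.68},{"xyz":[0,0,-0.02],"roll":0,"jaw":0.68},{"xyz":[0,0,-0.05],"roll":0,"jaw":0.68},{"xyz":[0,0,-0.08],"roll":0,"jaw":0.68},{"xyz":[0,0,-0.12],"roll":0,"jaw":0.68},{"xyz":[0,0,-0.15],"roll":0,"jaw":0.68}]'
python3 dv.py
python3 -c "
exec(open('meas.py').read().split('if __name__')[0])
for o in pills(): print(o)
shift([434.2,-330.8,160],96)"
```

```text
time_s: 40.15
ee_pos: [469.5, 17.4, 51.5]
ee_rot: [179.8, -0.0, 87.2]
force: [-11.9, 2.4, 37.3]
gripper_width: 11.7
40.15 pos [469.5  17.4  51.5] box [-51.1  53.6  51.5] rot [179.8  -0.   87.2] F [-11.9   2.4  37.3] w 11.7
time_s: 41.15
ee_pos: [469.3, 17.3, 199.2]
ee_rot: [179.9, -0.0, 87.2]
force: [-0.4, -0.8, -0.6]
gripper_width: 29.4
41.15 pos [469.3  17.3 199.2] box [-51.4  53.4 199.2] rot [179.9  -0.   87.2] F [-0.4 -0.8 -0.6] w 29.4
ridge [(-78, 176), (-75, 420), (-33, 56), (-30, 305), (-27, 170), (21, 90), (24, 255), (27, 115), (72, 17), (75, 178), (78, 245), (81, 50)]
purple 41 2567 [[-94.0, -22.4, 45.7], [-60.3, 3.8, 47.7], [-7.5, 18.7, 50.5]]
purple 41 2847 [[-94.8, 31.8, 46.0], [-56.8, 51.7, 47.7], [-7.9, 72.5, 49.2]]
purple 68 817 [[-74.9, -7.6, 69.0], [-52.0, -1.1, 79.5], [-26.5, 4.1, 81.1]]
purple 68 724 [[-75.9, 47.0, 73.6], [-53.3, 52.6, 79.7], [-27.4, 58.1, 81.1]]
(array([ 434.2, -331. ]), array([89.5, 44.1]), np.float32(6.5), array([ 435. , -330.9]), 43.0)
(array([446.7,  18.1]), array([40.1, 43.2]), np.float32(-1.1), array([454.1,  15.9]), 49.0)
(array([442.9, -27.7]), array([22.9, 37.5]), np.float32(-1.2), array([452.1, -35.2]), 48.7)
shift [-0.3495, -0.0201, 0.0404] roll -8.8
```

```bash

python3 -m pendant '[{"xyz":[-0.045,-0.01,0],"roll":0,"jaw":0.4},{"xyz":[-0.09,-0.02,0],"roll":0,"jaw":0.4},{"xyz":[-0.135,-0.02,0],"roll":-2,"jaw":0.4},{"xyz":[-0.18,-0.02,0],"roll":-4,"jaw":0.4},{"xyz":[-0.225,-0.02,0],"roll":-6,"jaw":0.4},{"xyz":[-0.27,-0.02,0],"roll":-9,"jaw":0.4},{"xyz":[-0.315,-0.02,0],"roll":-9,"jaw":0.4},{"xyz":[-0.35,-0.02,0],"roll":-9,"jaw":0.4}]'
python3 -m pendant '[{"xyz":[0,0,0.02],"roll":0,"jaw":0.4},{"xyz":[0,0,0.04],"roll":0,"jaw":0.4},{"xyz":[0,0,0.04],"roll":0,"jaw":0.4},{"xyz":[0,0,0.04],"roll":0,"jaw":0.4},{"xyz":[0,0,0.04],"roll":0,"jaw":0.4},{"xyz":[0,0,0.04],"roll":0,"jaw":0.4},{"xyz":[0,0,0.04],"roll":0,"jaw":0.4},{"xyz":[0,0,0.04],"roll":0,"jaw":0.4}]'
python3 wp.py
```

```text
time_s: 42.25
ee_pos: [430.9, -332.7, 195.9]
ee_rot: [-179.9, -0.1, 96.1]
force: [-0.0, 0.2, -0.0]
gripper_width: 54.8
time_s: 43.25
ee_pos: [431.7, -331.3, 157.1]
ee_rot: [180.0, 0.0, 96.2]
force: [-1.0, 0.7, 0.3]
gripper_width: 54.8
43.25 pos [ 431.7 -331.3  157.1] box [ -71.9 -296.5  157.1] rot [180.    0.   96.2] F [-1.   0.7  0.3] w 54.8
tab 905 [ 435.6 -332.9] [50.6 12. ] 6.5 73.6
body 3402 [ 413.2 -336.3] [135.2  44.1] 8.4 41.7
```

View pics/w.png

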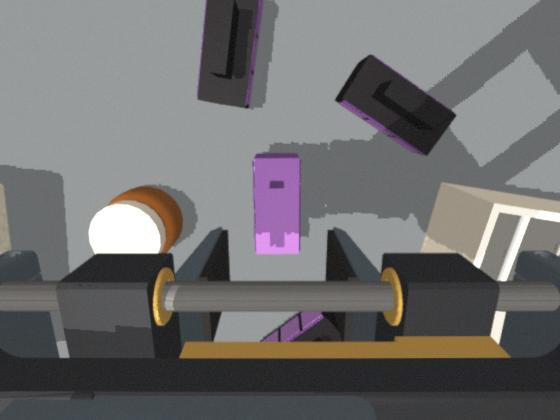

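```bash

python3 -m pendant '[{"xyz":[-0.0015,0.0035,0.03],"roll":-0.2,"jaw":0.4},{"xyz":[-0.0015,0.0035,0.06],"roll":-0.2,"jaw":0.4},{"xyz":[-0.0015,0.0035,0.09],"roll":-0.2,"jaw":0.4},{"xyz":[-0.0015,0.0035,0.111],"roll":-0.2,"jaw":0.4},{"xyz":[-0.0015,0.0035,0.111],"roll":-0.2,"jaw":0.6},{"xyz":[-0.0015,0.0035,0.111],"roll":-0.2,"jaw":1},{"xyz":[-0.0015,0.0035,0.111],"roll":-0.2,"jaw":1},{"xyz":[-0.0015,0.0035,0.111],"roll":-0.2,"jaw":1}]' 30
python3 -m pendant '[{"xyz":[0,0,0],"roll":0,"jaw":1},{"xyz":[0,0,0],"roll":0,"jaw":1},{"xyz":[0,0,0],"roll":0,"jaw":1},{"xyz":[0,0,-0.02],"roll":0,"jaw":1},{"xyz":[0,0,-0.05],"roll":0,"jaw":1},{"xyz":[0,0,-0.09],"roll":0,"jaw":1},{"xyz":[0,0,-0.13],"roll":0,"jaw":1},{"xyz":[0,0,-0.144],"roll":0,"jaw":1}]'
python3 -c "
from h import *
st();shift(b2w(-51,-53,190),87.2)"
```

```text
time_s: 44.3
ee_pos: [435.7, -332.7, 46.7]
ee_rot: [179.9, 0.1, 96.4]
force: [-0.7, -0.7, -0.5]
gripper_width: 17.7
time_s: 45.3
ee_pos: [436.1, -333.0, 191.8]
ee_rot: [179.8, 0.1, 96.4]
force: [-0.4, -0.1, -1.5]
gripper_width: 12.0
45.3 pos [ 436.1 -333.   191.8] box [ -67.4 -298.   191.8] rot [1.798e+02 1.000e-01 9.640e+01] F [-0.4 -0.1 -1.5] w 12.0
shift [0.2393, 0.0553, 0.0013] roll 9.2
```

```bash

python3 -m pendant '[{"xyz":[0.035,0.008,0],"roll":2,"jaw":1},{"xyz":[0.07,0.016,0],"roll":4,"jaw":1},{"xyz":[0.105,0.024,0],"roll":6,"jaw":1},{"xyz":[0.14,0.032,0],"roll":8,"jaw":1},{"xyz":[0.175,0.04,0],"roll":9.2,"jaw":1},{"xyz":[0.21,0.048,0],"roll":9.2,"jaw":1},{"xyz":[0.239,0.055,0],"roll":9.2,"jaw":1},{"xyz":[0.239,0.055,0],"roll":9.2,"jaw":1}]'
python3 dv.py
```

```text
time_s: 46.3
ee_pos: [462.7, -87.1, 188.5]
ee_rot: [-179.8, -0.0, 87.3]
force: [-0.7, -1.1, -1.3]
gripper_width: 11.8
46.3 pos [462.7 -87.1 188.5] box [-52.9 -51.2 188.5] rot [-179.8   -0.    87.3] F [-0.7 -1.1 -1.3] w 11.8
ridge [(-78, 32), (-75, 37), (-33, 27), (-30, 38), (-27, 12), (18, 56), (21, 303), (24, 249), (69, 11), (72, 57), (75, 318), (78, 268), (81, 13)]
purple 41 2169 [[-94.5, -20.5, 45.2], [-67.5, -1.5, 47.7], [-7.5, 17.6, 51.0]]
purple 41 2559 [[-95.5, 31.2, 42.6], [-63.7, 44.0, 47.6], [-8.5, 71.5, 53.2]]
purple 68 866 [[-74.8, -8.1, 69.6], [-51.8, -2.9, 79.5], [-26.4, 3.7, 81.0]]
purple 68 1008 [[-75.8, 46.0, 69.0], [-52.2, 50.3, 79.4], [-26.7, 58.0, 81.0]]
purple 100 222 [[-98.1, -70.8, 145.9], [-98.0, -52.3, 152.3], [-97.7, -33.7, 159.8]]
```

```bash

python3 -m pendant '[{"xyz":[-0.002,0.001,0.025],"roll":0,"jaw":1},{"xyz":[-0.002,0.001,0.05],"roll":0,"jaw":1},{"xyz":[-0.002,0.001,0.075],"roll":0,"jaw":1},{"xyz":[-0.002,0.001,0.09],"roll":0,"jaw":1},{"xyz":[-0.002,0.001,0.1],"roll":0,"jaw":1},{"xyz":[-0.002,0.001,0.105],"roll":0,"jaw":1},{"xyz":[-0.002,0.001,0.11],"roll":0,"jaw":1},{"xyz":[-0.002,0.001,0.115],"roll":0,"jaw":1}]'
python3 -m pendant '[{"xyz":[0,0,0.004],"roll":0,"jaw":1},{"xyz":[0,0,0.008],"roll":0,"jaw":1},{"xyz":[0,0,0.012],"roll":0,"jaw":1},{"xyz":[0,0,0.016],"roll":0,"jaw":1},{"xyz":[0,0,0.019],"roll":0,"jaw":1},{"xyz":[0,0,0.021],"roll":0,"jaw":1},{"xyz":[0,0,0.021],"roll":0,"jaw":1},{"xyz":[0,0,0.021],"roll":0,"jaw":1}]'
python3 -c "
from h import *
st()"
```

```text
time_s: 47.35
ee_pos: [464.7, -90.9, 75.0]
ee_rot: [179.9, 0.0, 87.2]
force: [0.2, 1.2, -0.8]
gripper_width: 11.8
time_s: 48.35
ee_pos: [464.4, -90.8, 54.0]
ee_rot: [180.0, 0.0, 87.2]
force: [0.1, 0.7, -0.8]
gripper_width: 11.8
48.35 pos [464.4 -90.8  54. ] box [-51.  -54.8  54. ] rot [180.    0.   87.2] F [ 0.1  0.7 -0.8] w 11.8
```

Push home, release, and back off up and towards the robot.

```bash

python3 -m pendant '[{"xyz":[0,0,0.002],"roll":0,"jaw":1},{"xyz":[0,0,0.004],"roll":0,"jaw":1},{"xyz":[0,0,0.006],"roll":0,"jaw":1},{"xyz":[0,0,0.007],"roll":0,"jaw":1},{"xyz":[0,0,0.007],"roll":0,"jaw":1},{"xyz":[0,0,0.007],"roll":0,"jaw":1},{"xyz":[0,0,0.007],"roll":0,"jaw":1},{"xyz":[0,0,0.007],"roll":0,"jaw":1}]'
python3 -c "
from h import *
st()"
python3 -m pendant '[{"xyz":[0,0,-0.006],"roll":0,"jaw":0.68},{"xyz":[0,0,-0.006],"roll":0,"jaw":0.68},{"xyz":[0,0,-0.006],"roll":0,"jaw":0.68},{"xyz":[0,0,-0.02],"roll":0,"jaw":0.68},{"xyz":[0,0,-0.05],"roll":0,"jaw":0.68},{"xyz":[0,0,-0.08],"roll":0,"jaw":0.68},{"xyz":[0.02,0,-0.12],"roll":0,"jaw":0.68},{"xyz":[0.05,0,-0.15],"roll":0,"jaw":0.68}]'
python3 dv.py
python3 -m pendant '[{"xyz":[0.04,-0.02,0],"roll":0,"jaw":0.5},{"xyz":[0.08,-0.04,0],"roll":0,"jaw":0.5},{"xyz":[0.12,-0.05,0],"roll":0,"jaw":0.5},{"xyz":[0.16,-0.05,0],"roll":0,"jaw":0.5},{"xyz":[0.2,-0.05,0],"roll":0,"jaw":0.5},{"xyz":[0.24,-0.05,0],"roll":0,"jaw":0.5},{"xyz":[0.27,-0.05,0],"roll":0,"jaw":0.5},{"xyz":[0.3,-0.05,0],"roll":0,"jaw":0.5}]'
python3 - <<'E'
from h import *
st()
im,d,K,D,T=grab('side');B=w2b(cloud(d,K,D,T).reshape(-1,3)).reshape(420,560,3)
m=(abs(B[...,1])<80)&(B[...,2]>110)&(B[...,2]<270)&(B[...,0]>30)&(B[...,0]<105); q=B[m]; p=np.polyfit(q[:,2],q[:,0],1); print(len(q),'lid angle',np.arctan2(1,-p[0]))
t=grab('top')[0]
cv2.imwrite('pics/z.png',np.hstack([cv2.resize(t[40:300,80:500],(420,260)),cv2.resize(im[100:360,200:440],(240,260))]))
cv2.imwrite('pics/z.png',cv2.resize(np.hstack([t[60:290,100:480],im[110:340,220:450]]),(795,300)))
E
```

```text
time_s: 49.35
ee_pos: [465.1, -90.9, 51.6]
ee_rot: [179.8, 0.0, 87.2]
force: [-9.4, 2.5, 37.8]
gripper_width: 12.0
49.35 pos [465.1 -90.9  51.6] box [-50.3 -54.9  51.6] rot [179.8   0.   87.2] F [-9.4  2.5 37.8] w 12.0
time_s: 50.35
ee_pos: [467.3, -40.8, 199.2]
ee_rot: [179.9, 0.0, 87.1]
force: [0.4, -1.0, -1.0]
gripper_width: 29.2
50.35 pos [467.3 -40.8 199.2] box [-50.5  -4.7 199.2] rot [179.9   0.   87.1] F [ 0.4 -1.  -1. ] w 29.2
ridge [(-87, 82), (-84, 333), (-81, 107), (-78, 81), (-33, 123), (-30, 265), (-27, 94), (-24, 108), (21, 185), (24, 230), (27, 32), (30, 100), (75, 167), (78, 248)]
purple 41 85 [[-91.5, -76.2, 46.3], [-50.3, -75.5, 47.8], [-10.1, -75.0, 49.1]]
purple 41 2424 [[-95.0, -74.5, 45.4], [-62.5, -50.0, 47.7], [-9.1, -35.4, 50.3]]
purple 41 2774 [[-93.9, -21.2, 46.1], [-56.3, -1.4, 47.7], [-6.9, 18.4, 49.2]]
purple 41 2536 [[-94.8, 32.2, 46.0], [-60.2, 46.3, 47.7], [-7.8, 72.6, 51.0]]
purple 41 4 [[-68.8, 76.4, 41.1], [-29.3, 76.6, 41.3], [-19.2, 76.8, 41.3]]
purple 68 816 [[-75.5, -62.0, 70.2], [-52.1, -55.4, 79.6], [-26.7, -50.1, 81.1]]
purple 68 709 [[-74.9, -7.5, 73.2], [-51.9, -1.9, 79.6], [-26.5, 3.7, 81.2]]
purple 68 836 [[-75.9, 46.1, 69.2], [-52.7, 51.2, 79.5], [-27.3, 58.0, 81.1]]
time_s: 51.4
ee_pos: [431.6, 262.2, 197.1]
ee_rot: [180.0, 0.0, 87.2]
force: [0.5, -0.1, 0.2]
gripper_width: 45.4
51.4 pos [431.6 262.2 197.1] box [-101.   296.2  197.1] rot [180.    0.   87.2] F [ 0.5 -0.1  0.2] w 45.4
310 lid angle 1.1647770200968743
```

View pics/z.png

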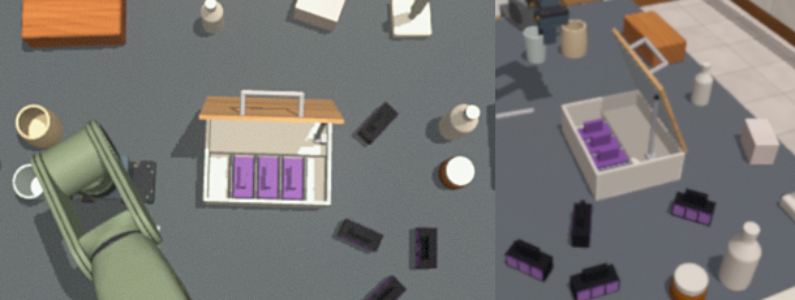

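All three pill boxes are seated, with body tops at 47.7 mm (expected 48) and tabs at 80 mm. The lid is on the stay, the bystanders are standing, and nothing touches the robot.

```bash
python3 -c "
from h import *
print(env.job_done()); st()"
```

```text
the job is handed in; nothing more can be done
None
the job is handed in; nothing more can be done
```

The medicine box is set up and I've handed the job in, at about 51 s of the 210 s allowed. I opened the lid, raised the stay, rested the lid on it, and filed all three purple pill boxes in the gaps between the dividers.

Last checks, all taken before handing in:
- **Lid:** it reads 1.165 rad on the raised stay, as expected.
- **Pill boxes:** all three are upright with tabs on top. Body tops measured 47.7 mm high, against 48 mm if fully down on the floor.
- **Forces:** pressing the pill boxes down gave wrist force readings of up to about 40 N, well under the 120 N limit. That load went through the gripped tab, so it should not count as the gripper's body pressing on anything.
- **Bystanders:** the final pictures show everything else still standing, and the gripper was clear of everything.

One pill box was knocked a few centimetres aside during the run; I found it again and filed it. When I gripped the stay off-centre, the arm gave about 7 mm toward the lid at about 8 N. The gripper may have touched the lid lightly then, but the lid reading afterwards was unchanged. No check failed.

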